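# Set the washed moulds to drain on the drip sheet in the drying rack

## Robot

A 6-joint arm with a two-finger parallel gripper is mounted at the origin on the work surface. World frame = base frame: x ahead of the robot, y to its left, z up, the work surface at z = 0. Lengths are in m, angles in rad, forces in N, time in s.
With the tool pointing down it reaches from about 0.35 to 0.975 m from the base axis. Payload 4.9 kg.
Tool frame: the origin (TCP) lies midway between the tips of the shut fingers; the grasp point (between the pads) lies 19 mm behind it; z points along the fingers, y is the line along which they close (so a half turn about z gives the same grasp; the last joint's range is limited). The gripper opens to 85 mm and grips with 20 to 120 N. Pads are 22 mm wide; open, the fingers measure 114 mm over their backs; the gripper's body (76 mm by 85 mm) begins 54 mm behind the grasp point. The pads swing forward as they close: fully open they stand 13 mm farther back than shut.
Start: joints at [-1.356, 0.053, 1.613, -0, 1.476, -0.119], TCP at [0.205, -0.59, 0.231] pointing down, gripper open.
Joint ranges: [-3.01, 3.01], [-1.01, 2.22], [0.06, 2.58], [-1.02, 4.17], [0.09, 2.62], [-3.14, 3.14]. Speed limits (rad/s): [2.57, 2.57, 3.14, 3.14, 3.14, 3.14].

## Interface

Orientations are given as a rotation vector (axis times angle).
In Python, from rig import robot gives the robot as it stands.
- The arm moves only by the tool servo_tool, never from a script. Its argument "motion" is a list of rows, each a list of 5 numbers: the finger opening in mm, from 0 to 85.4, then the shift along the tool's x, y, z in units of 50 mm (1.0 is 50 mm), then the turn about the tool's z in units of 10 degrees (1.0 is 10 degrees). In form: [[fingers, x, y, z, twist], ...]. A call has 1 to 10 rows; each row is the pose to reach, as a shift and turn from the pose commanded when the call began, along the tool's axes at that moment; what a row does not reach only later rows make up. A row lasts 1/8 s, in which the tool goes at most 62.5 mm and 10.7 degrees, less where a joint would pass 70% of its speed; a pose out of reach is approached as far as the arm can. A call with a gripper value outside its range is refused whole. The fingers move at their own pace and stop on an object; "newtons" is the grip in N (left out, the last holds). Time passes only in rows, so rows that repeat a pose let the fingers close. It gives the time, the measured TCP pose, the force, the opening and the grip force at its end, in the units of the state.
- robot.get_state(): the state, without advancing time (a new reading comes with each control period).
- robot.read_camera(name): name is "scene" or "top" or "wrist"; returns (picture, depth): 420x560x3 uint8, blue, green, red; 420x560 float32, m along the optical axis (not along the pixel's ray), 0 where there is no reading.
- robot.camera_model(name): a dict with "fx", "fy", "cx", "cy" (pixels), "cam_to_world" (4x4, takes a point from camera to world coordinates); the wrist camera has in their place "hand_eye" (4x4, takes a point from camera to tool coordinates, whose origin is the TCP and whose axes are the flange's). Camera axes: x right, y up, looking along -z (the intrinsics and any distortion apply to the point x, -y, -z); pixel columns grow to the right and rows downward; lengths in m; the calibration is good to about 2 mm. The wrist camera is an equidistant fisheye: a pixel r from the principal point sees the ray r / f radians off the axis. A picture is of the moment at which its call begins: read the wrist's pose just before it. camera_model takes no time and is no camera call.
- robot.hand_in(): hands the job in; it is judged then, once.
The state is a dict: "time": time; "joint_positions": joint angles; "qd": joint speeds; "joint_torque": joint torques, N m; "tcp_pos": TCP position; "eef_rot": TCP orientation; "ft_force": force on the tool from outside, world axes, zero at the start; "moment": the same for the moment, N m; "grip_width": opening from 0.0 (shut) to 1.0 (fully open); "finger_force": force on a finger pad.
Only numpy, scipy, OpenCV 4.12 (cv2) and the standard library are available. Lean on these libraries where they do the work, as an engineer would, in place of code of your own. Each camera call takes 0.05 s, during which the arm holds its last target. There are 200 camera calls.

## Task

Take the jar that was left on the aluminium drip sheet and stand it upright on the counter, and slide the sheet onto the middle one of the drying rack's three pairs of rails, fully home against the stops. Turn over all the half-round baking moulds, which rock on their round backs on the counter, and stand them flat on the sheet in the rack, mouth down, to drain. Leave the other kitchen things where they are.

Things in the scene. Friction and masses are not known exactly. Their poses are not given: they have to be found in the camera images.
- rack: fixed steel drying rack open to the front and top, 190 mm deep (x), 336 wide (y), 200 high: four posts and three pairs of side rails, nothing between its sides above 40 mm. Origin: centre of its foot; x points inward, the way a sheet slides in (about world +y). Rails' upper faces 60, 120 and 180 mm up; rails 18 mm wide, 5 thick; clear gap between a pair's rails 276 mm, between side walls 312 mm
- home (a point): centre of the middle rail pair, level with the rails' upper faces (120 mm up), axes as the rack's. A sheet fully home there has its origin within about 8 mm of it. The rails run from x = -95 to +95 mm from it; stops 14 mm high at their inner ends have faces at x = +86 mm
- sheet: flat aluminium drip sheet, 160 mm (x) by 300 mm (y), floor 4 mm thick, rims 4 thick and 12 high over the underside, 350 g, on the counter before the rack. Origin: centre of the underside; x to the leading edge, which enters the rack first. An upright pull tab, 10 mm thick (x), 60 wide (y), stands on the trailing edge, centre x = -75, y = 0, top 45 mm up: pinch it from above to carry the sheet
- mould_a: half-round aluminium trough mould, 110 g, may be absent: 60 mm long (y) over two flat D-shaped end plates, 78 mm wide (x) over 5 mm rims along its long sides only, 30 mm deep (z), back an arc of radius 34 mm, walls 3 mm, hollow. Origin: centre of the mouth plane, z out of the mouth (up at the start, rocking on its back at the right, origin 30 mm up).
- mould_b: a second mould, the same in every way as mould_a; may be absent. How all of them tip: the mass centre is about 13 mm from the mouth plane, so, set down on one rim edge, a mould falls onto its mouth only if tipped more than about 20 degrees past mouth-vertical; else it rolls onto its back again
- mould_c: a third mould, the same in every way as mould_a; may be absent. At the start the moulds' y axes lie within 30 degrees of world y; each lies at any of three spots on the right. They can be gripped over the end plates
- tumbler: glass tumbler, 64 mm wide, 85 mm high, beyond the sheet; a bystander, to be left where it is
- cup: white mug, 72 mm wide, 75 mm high, at the near right; a bystander, to be left where it is
- spoon: steel spoon, 170 mm long, lying near the moulds, origin at its middle; a bystander, to be left where it is
- katori: small steel bowl, 90 mm wide, 40 mm high, beyond the moulds; a bystander, to be left where it is
- spice_jar: brown glass jar with a dark cap, 52 mm wide, 70 mm high, 180 g, standing on the sheet at the start; origin: centre of its underside
- saucer: white saucer, 110 mm wide, 16 mm high, at the near right; a bystander, to be left where it is
- salt_jar: clear glass jar with a white cap, 60 mm wide, 100 mm high, at the far right; a bystander, to be left where it is
Not all that is in view belongs to the job. What is shaped like the mould_b but blue or purple is not meant. Leave any red look-alike of the mould_c alone.

How it is judged:
By the outcome, as a careful person would: the job done as asked, in the order asked, and still so for the second after the job is handed in, with the robot touching nothing.
Of mould_a, mould_b, mould_c only 2 to 3 are there at a start; the rules pass over those that are not, and their reading is None.
At some moment in a run one of mould_a, mould_b, mould_c may be knocked a few centimetres aside while the robot is not near it.
It also fails if it takes over 210 s, if anything falls off the work surface, if the arm or the gripper's body presses on something with over 40 N, if the wrist force passes 120 N, or if a joint passes its speed limit or range.

## Working session

There is one attempt and no reset: what is moved stays moved. The work goes in short steps, Python scripts to look and compute and a tool call to move; the robot and the scene stay as the last step left them, time stands still between calls to the robot, and variables do not carry over. Pictures are saved under pics/ and viewed, at most 14 in all, crops included, and the job is handed in when it is done.

Besides the shell and the picture viewer there is one more tool, called after "Call:" as name([rows], argument=value, ...), one row to a line, values as JSON. servo_tool: Moves the arm, as the interface text tells. Its arguments: {"type":"object","properties":{"motion":{"type":"array"},"newtons":{"type":"number"}},"required":["motion"]}

```bash
ls; mkdir -p pics; python3 - <<'E'
from rig import robot
import cv2,numpy as np
s=robot.get_state(); print(s)
for n in("top","scene","wrist"):
    p,d=robot.read_camera(n); np.savez(f"pics/{n}0.npz",p=p,d=d); cv2.imwrite(f"pics/{n}0.png",p)
    m=robot.camera_model(n); print(n,{k:np.round(v,4).tolist() for k,v in m.items() if not isinstance(v,str)}, (d>0).mean())
cv2.imwrite("pics/a.png",np.hstack([cv2.imread("pics/top0.png")]))
E
```

```text
pics
{'time': 0.0, 'joint_positions': array([-1.35600457e+00,  5.33607459e-02,  1.61429884e+00, -1.56267948e-05,
        1.47601108e+00, -1.18998529e-01]), 'qd': array([ 0.00137519, -0.00089536,  0.00098586,  0.0002376 , -0.00099918,
        0.00169751]), 'joint_torque': array([-5.55488041e-04, -3.93683732e+01, -3.70177674e+01, -1.65311676e-04,
        6.93955051e-03,  9.85788347e-06]), 'tcp_pos': array([ 0.20462869, -0.5898869 ,  0.23005773]), 'eef_rot': array([-3.09589472e+00, -5.21543520e-01,  1.80568124e-04]), 'ft_force': array([ 0.03249435,  0.0858605 , -0.23689232]), 'moment': array([0.02742426, 0.0152723 , 0.05728377]), 'finger_force': 0.0, 'grip_width': 1.001614476215197}
top {'fx': 467.3394, 'fy': 467.3394, 'cx': 282.5292, 'cy': 209.1756, 'cam_to_world': [[0.0196, 0.9974, -0.0693, 0.4131], [-0.9998, 0.0197, 0.0009, -0.1576], [0.0022, 0.0692, 0.9976, 1.2391], [0.0, 0.0, 0.0, 1.0]]} 0.9958886054421768
scene {'fx': 387.9859, 'fy': 387.9859, 'cx': 276.2271, 'cy': 211.6174, 'cam_to_world': [[-0.252, -0.8229, 0.5093, 1.0901], [0.9677, -0.2206, 0.1223, 0.0021], [0.0117, 0.5237, 0.8519, 1.1084], [0.0, 0.0, 0.0, 1.0]]} 0.9957865646258504
wrist {'fx': 325.1923, 'fy': 325.1923, 'cx': 278.1251, 'cy': 210.9253, 'hand_eye': [[0.0005, 0.9645, 0.264, 0.0659], [1.0, -0.0007, 0.0007, 0.0], [0.0008, 0.264, -0.9645, -0.1445], [0.0, 0.0, 0.0, 1.0]]} 0.983078231292517
```

View pics/top0.png

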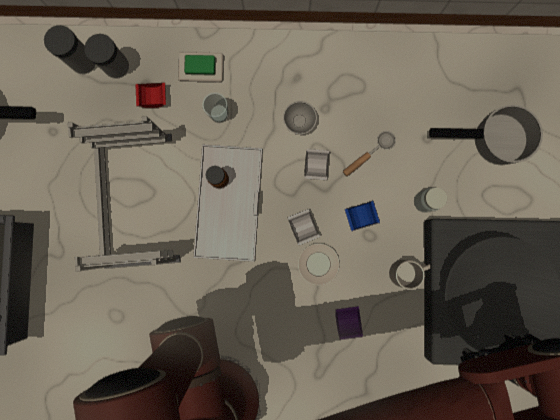

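View pics/scene0.png

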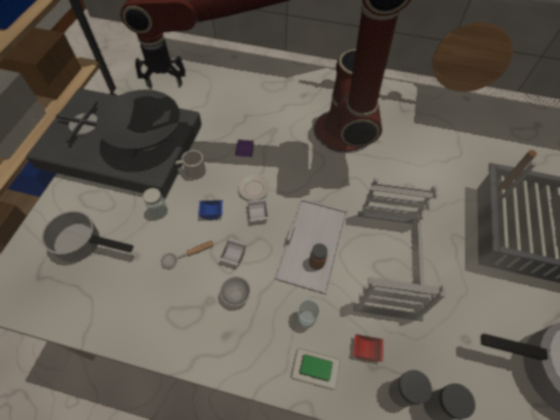

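```bash
cat > h.py <<'E'
from rig import robot
import cv2,numpy as np
def cloud(n,d=None,m=None):
    if d is None: _,d=robot.read_camera(n)
    m=m or robot.camera_model(n)
    v,u=np.mgrid[:d.shape[0],:d.shape[1]]
    P=np.stack([(u-m["cx"])/m["fx"]*d,-(v-m["cy"])/m["fy"]*d,-d],-1)
    T=m["cam_to_world"]; W=P@T[:3,:3].T+T[:3,3]; W[d<=0]=np.nan
    return W
def rect(P):
    r=cv2.minAreaRect((P[:,:2]*1000).astype(np.float32)); return np.round(r[0],1),np.round(r[1],1),round(r[2],1)
def zcam(W,box,zlo,zhi):
    x0,x1,y0,y1=box
    return W[(W[...,0]>x0)&(W[...,0]<x1)&(W[...,1]>y0)&(W[...,1]<y1)&(W[...,2]>zlo)&(W[...,2]<zhi)]
E
python3 - <<'E'
from h import *
for n in("top","scene"):
    f=np.load(f"pics/{n}0.npz"); W=cloud(n,f["d"]); np.save(f"pics/{n}W.npy",W)
    M=(W[...,2]>.006)&(W[...,2]<.25)
    k,l,st,c=cv2.connectedComponentsWithStats(M.astype(np.uint8))
    print(n,"counter z",np.nanmedian(W[100:300,100:450,2]))
    for i in range(1,k):
        if st[i,4]>40:
            Q=W[l==i]; print(np.round(c[i]),st[i,4],rect(Q),"z",np.round(np.percentile(Q[:,2],[2,50,98])*1000))
E
```

```text
top counter z 0.0011866201736738802
[86. 52.] 2658 (array([883.9, 344.6]), array([166.8,  89.8]), 74.3) z [ 12. 119. 143.]
[200.  67.] 1291 (array([878.5,  71.3]), array([122.3,  82. ]), 89.8) z [ 9. 18. 36.]
[150.  95.] 567 (array([794.1, 196.5]), array([62.1, 78.1]), 4.0) z [ 6. 21. 34.]
[215. 107.] 526 (array([753.5,  17.4]), array([62.7, 61. ]), 43.6) z [ 7. 57. 88.]
[300. 117.] 807 (array([ 737.2, -197.9]), array([87.7, 87.9]), 20.6) z [ 6. 21. 43.]
[ 17. 113.] 462 (array([721.7, 514.4]), array([112.4,  52.2]), 70.9) z [ 95. 110. 114.]
[501. 134.] 2880 (array([ 718.2, -679.5]), array([277.8, 149.4]), 72.2) z [ 6. 45. 72.]
[116. 188.] 4527 (array([537.8, 264. ]), array([397.3, 272. ]), 6.0) z [  8. 120. 198.]
[369. 154.] 436 (array([ 644.9, -388.5]), array([ 48.9, 169.8]), 46.1) z [ 6. 15. 23.]
[229. 200.] 878 (array([513.7, -12.1]), array([163.4, 303.5]), 87.4) z [ 6. 11. 47.]
[316. 164.] 491 (array([ 616.4, -243.2]), array([62.7, 78.2]), 86.6) z [ 6. 22. 34.]
[217. 177.] 450 (array([578. ,  15.6]), array([81.6, 63. ]), 49.9) z [ 6. 92. 97.]
[430. 200.] 651 (array([ 525.7, -531.
[... 2088 characters left out ...]
0) z [ 6. 22. 34.]
[187. 252.] 303 (array([ 656.6, -380.4]), array([ 51.6, 166.5]), 32.5) z [ 6. 14. 22.]
[318. 256.] 419 (array([556.3,  12.8]), array([105.7,  57.3]), 3.0) z [ 6. 75. 96.]
[235. 290.] 640 (array([ 738.2, -198.9]), array([88.1, 86.5]), 14.5) z [ 7. 21. 42.]
[308. 312.] 448 (array([754.8,  16.7]), array([61.6, 61.6]), 9.0) z [ 7. 58. 86.]
[536. 360.] 2892 (array([738. , 564.4]), array([204.5, 209.5]), 6.6) z [ 22. 103. 116.]
[369. 348.] 520 (array([795. , 195.7]), array([61.2, 77.9]), 4.6) z [ 7. 22. 32.]
[316. 368.] 1423 (array([879.8,  69.5]), array([ 80.3, 120.2]), 0.0) z [ 9. 17. 35.]
[433. 396.] 2699 (array([885.8, 372.2]), array([220.5,  81.3]), 88.3) z [ 14. 120. 142.]
```

```bash
python3 - <<'E'
from h import *
T=np.load("pics/topW.npy");S=np.load("pics/sceneW.npy")
a=cv2.imread("pics/top0.png");b=cv2.imread("pics/scene0.png")
z=lambda i,x,y,w,h,k:cv2.resize(i[y:y+h,x:x+w],None,fx=k,fy=k,interpolation=cv2.INTER_CUBIC)
A=z(a,60,110,220,165,3)
B=z(b,280,170,170,150,3)
cv2.imwrite("pics/c1.png",A);cv2.imwrite("pics/c2.png",B)
for n,W in(("top",T),("scene",S)):
    print(n)
    for lo,hi in((.195,.203),(.177,.184),(.117,.124),(.057,.064)):
        for x0,x1 in((.3,.5),(.5,.8)):
            Q=zcam(W,(x0,x1,.08,.45),lo,hi)
            if len(Q)>10: print(lo,len(Q),rect(Q),np.round(np.median(Q,0),3))
    J=zcam(W,(.5,.6,-.03,.07),.02,.12)
    print("jar",np.histogram(J[:,2],np.arange(.02,.12,.01))[0])
    for l,h in((.03,.06),(.06,.085),(.088,.1)):
        Q=J[(J[:,2]>l)&(J[:,2]<h)]; print(l,len(Q),cv2.minEnclosingCircle((Q[:,:2]*1000).astype(np.float32)))
    t=zcam(W,(.42,.6,-.12,-.06),.03,.05); print("tab",len(t),rect(t),np.percentile(t[:,2],[50,98]))
    sh=zcam(W,(.36,.65,-.1,.08),.003,.014); print("floor",np.histogram(sh[:,2],np.arange(.002,.015,.001))[0])
E
```

```text
top
0.195 69 (array([353.3, 209.1]), array([181.7,  30.6]), 89.1) [0.357 0.286 0.199]
0.195 67 (array([675.7, 242. ]), array([ 31.9, 180. ]), 12.5) [0.671 0.32  0.199]
0.177 625 (array([363.5, 205.7]), array([ 30., 183.]), 5.6) [0.369 0.208 0.18 ]
0.177 637 (array([665.9, 237. ]), array([ 28.6, 182.8]), 6.2) [0.662 0.236 0.18 ]
0.117 51 (array([363.6, 205.1]), array([ 29. , 181.9]), 5.0) [0.376 0.122 0.12 ]
0.117 438 (array([659.6, 236. ]), array([ 28.8, 182.7]), 11.0) [0.66  0.232 0.12 ]
0.057 47 (array([364.1, 201.8]), array([ 27.9, 174.4]), 6.2) [0.377 0.122 0.059]
0.057 369 (array([658.8, 239. ]), array([ 28.4, 187. ]), 10.5) [0.659 0.234 0.06 ]
jar [ 14   9  16  13  54   8  16 268   0]
0.03 38 ((569.514892578125, 6.5112104415893555), 24.578683853149414)
0.06 64 ((574.6636962890625, 10.498003959655762), 25.72416877746582)
0.088 276 ((574.822509765625, 12.005725860595703), 23.572580337524414)
tab 97 (array([509.9, -88.7]), array([10.2, 59. ]), 87.4) [0.04434467 0.04850925]
floor [  0 914 913 778 581 324 204 144  91  98  61  46]
scene
0.195 40 (array([354.9, 209.2]), array([181.7, 
[... 293 characters left out ...]
rray([367.6, 209.4]), array([ 24.7, 187.3]), 5.6) [0.369 0.207 0.12 ]
0.117 379 (array([667.9, 235.5]), array([ 31. , 181.1]), 6.0) [0.662 0.242 0.12 ]
0.057 301 (array([367.7, 208.7]), array([ 26.8, 186.1]), 5.7) [0.369 0.205 0.06 ]
0.057 332 (array([668.1, 236.5]), array([ 31.2, 181.9]), 6.4) [0.662 0.245 0.06 ]
jar [ 13  18  18  16  47  20  29 177   0]
0.03 52 ((578.17578125, 10.705011367797852), 25.592893600463867)
0.06 72 ((578.9656982421875, 11.093683242797852), 25.388639450073242)
0.088 192 ((576.06591796875, 11.641209602355957), 24.473365783691406)
tab 70 (array([512.8, -89.4]), array([10.1, 61.1]), 87.5) [0.04391328 0.04872925]
floor [  0 632 552 406 249 125  72  53  52  41  46  23]
```

View pics/c1.png

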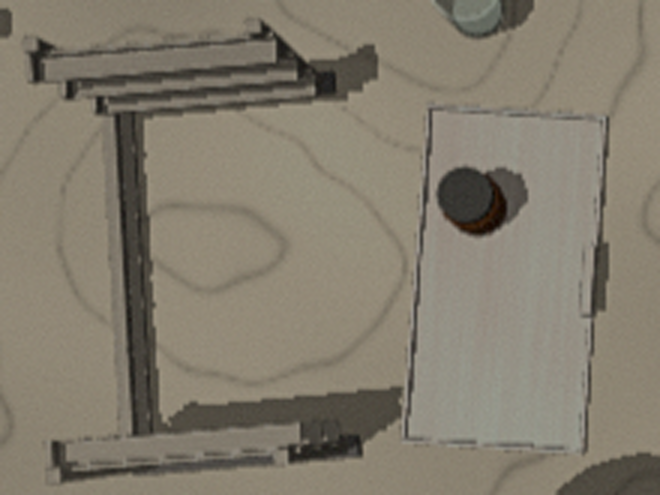

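View pics/c2.png

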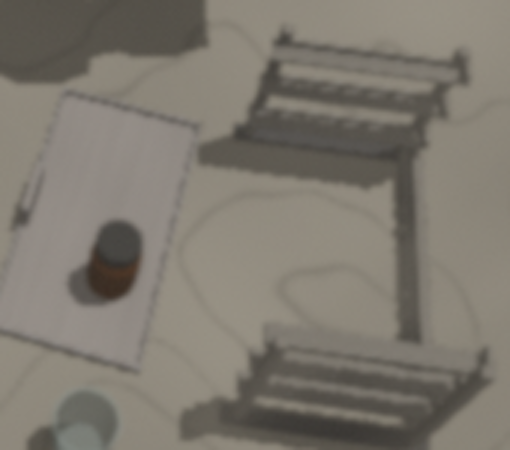

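```bash
cat >> h.py <<'E'
def tool():
    from scipy.spatial.transform import Rotation as Ro
    s=robot.get_state(); R=Ro.from_rotvec(s["eef_rot"]).as_matrix()
    return np.r_[s["tcp_pos"],np.degrees(np.arctan2(R[1,0],R[0,0]))]
def plan(wps,cur=None):
    c=tool() if cur is None else np.array(cur,float)
    print("from",np.round(c,4))
    for w in wps:
        w=np.array(w,float); a=np.radians(c[3]); d=w[:3]-c[:3]
        x=d[0]*np.cos(a)+d[1]*np.sin(a); y=d[0]*np.sin(a)-d[1]*np.cos(a)
        print(w,"->",np.round([x/.05,y/.05,-d[2]/.05,-((w[3]-c[3]+180)%360-180)/10],3)); c=w
E
python3 - <<'E'
from h import *
T=np.load("pics/topW.npy");S=np.load("pics/sceneW.npy")
P=np.vstack([zcam(W,(.3,.8,.08,.45),.195,.203) for W in(T,S)])
cs=[]
for x0,x1 in((.3,.5),(.5,.8)):
    for y0,y1 in((0,.22),(.22,.5)):
        Q=P[(P[:,0]>x0)&(P[:,0]<x1)&(P[:,1]>y0)&(P[:,1]<y1)]; cs.append(Q[:,:2].mean(0)); print(len(Q),cs[-1],Q[:,:2].std(0))
for n,W in(("T",T),("S",S)):
  for z in(.18,.12,.06):
    for x0,x1 in((.3,.5),(.5,.8)):
        Q=zcam(W,(x0,x1,.13,.30),z-.0025,z+.0025)
        if len(Q)<50: continue
        vx,vy,a,b=cv2.fitLine((Q[:,:2]*1000).astype(np.float32),cv2.DIST_HUBER,0,.01,.01).ravel()
        print(n,z,len(Q),round(np.degrees(np.arctan2(-vx,vy)*1)%180,2),"x at y=.22",round(a+(220-b)*vx/vy,1),rect(Q)[1])
plan([(.575,.0115,.23,90),(.575,.0115,.035,90),(.575,.0115,.16,90),(.74,-.09,.16,90),(.74,-.09,.033,90),(.74,-.09,.18,90)])
E
```

```text
47 [0.3635899  0.12427674] [0.00370502 0.00373232]
62 [0.34885735 0.29204828] [0.00747103 0.00423867]
53 [0.68481252 0.15770144] [0.00378595 0.00357284]
64 [0.66441291 0.32456168] [0.008157   0.00328823]
T 0.18 492 6.35 x at y=.22 367.4 [ 30.  167.4]
T 0.18 457 6.53 x at y=.22 663.9 [ 24.8 155.1]
T 0.12 310 6.08 x at y=.22 661.6 [ 28.6 155.5]
T 0.06 264 6.46 x at y=.22 660.9 [ 28.4 154.8]
S 0.18 292 6.53 x at y=.22 367.7 [ 23.  166.6]
S 0.18 331 6.06 x at y=.22 664.1 [ 30.2 155.8]
S 0.12 262 6.04 x at y=.22 367.4 [ 24.5 168.9]
S 0.12 275 6.54 x at y=.22 664.0 [ 29.9 156.4]
S 0.06 230 5.55 x at y=.22 367.6 [ 23.1 164.6]
S 0.06 248 6.17 x at y=.22 663.6 [ 30.8 154.8]
from [ 0.2047 -0.59    0.2303 19.1274]
[5.75e-01 1.15e-02 2.30e-01 9.00e+01] -> [ 1.0939e+01 -8.9390e+00  7.0000e-03 -7.0870e+00]
[5.75e-01 1.15e-02 3.50e-02 9.00e+01] -> [ 0.   0.   3.9 -0. ]
[5.75e-01 1.15e-02 1.60e-01 9.00e+01] -> [ 0.   0.  -2.5 -0. ]
[ 0.74 -0.09  0.16 90.  ] -> [-2.03  3.3  -0.   -0.  ]
[ 7.4e-01 -9.0e-02  3.3e-02  9.0e+01] -> [ 0.    0.    2.54 -0.  ]
[ 0.74 -0.09  0.18 90.  ] -> [ 0.    0.   -2.94 -0.  ]
```

Call:
servo_tool([
  [85, 10.94, -8.94, 0, -7.09],
  [85, 10.94, -8.94, 0, -7.09],
  [85, 10.94, -8.94, 0, -7.09],
  [85, 10.94, -8.94, 0, -7.09],
  [85, 10.94, -8.94, 0, -7.09],
  [85, 10.94, -8.94, 0, -7.09],
  [85, 10.94, -8.94, 0, -7.09],
  [85, 10.94, -8.94, 0, -7.09],
  [85, 10.94, -8.94, 0, -7.09],
  [85, 10.94, -8.94, 0, -7.09],
], newtons=40)

```text
time: 1.4
tcp_pos: [0.5331, -0.0563, 0.2312]
eef_rot: [2.221, 2.222, -0.0]
ft_force: [0.9, 0.3, -0.3]
grip_width: 0.997
finger_force: 0.0
```

Call:
servo_tool([
  [85, 0, 0, 0, 0],
  [85, 0, 0, 0, 0],
])

```text
time: 1.65
tcp_pos: [0.5322, -0.0582, 0.2309]
eef_rot: [-2.22, -2.222, 0.001]
ft_force: [0.3, 0.2, -0.6]
grip_width: 0.994
finger_force: 0.0
```

```bash
python3 - <<'E'
from h import *
plan([(.575,.0115,.23,90),(.575,.0115,.035,90)])
W=cloud("top"); J=zcam(W,(.5,.64,-.06,.07),.02,.12); print(len(J))
E
```

```text
from [ 5.32200e-01 -5.82000e-02  2.30900e-01  9.00642e+01]
[5.75e-01 1.15e-02 2.30e-01 9.00e+01] -> [1.393 0.858 0.018 0.006]
[5.75e-01 1.15e-02 3.50e-02 9.00e+01] -> [ 0.   0.   3.9 -0. ]
0
```

Call:
servo_tool([
  [85, 1.39, 0.86, 0, 0],
  [85, 1.39, 0.86, 0, 0],
  [85, 1.39, 0.86, 1.2, 0],
  [85, 1.39, 0.86, 2.2, 0],
  [85, 1.39, 0.86, 3.1, 0],
  [85, 1.39, 0.86, 3.9, 0],
  [85, 1.39, 0.86, 3.9, 0],
  [40, 1.39, 0.86, 3.9, 0],
  [40, 1.39, 0.86, 3.9, 0],
  [40, 1.39, 0.86, 3.9, 0],
])

```text
time: 2.95
tcp_pos: [0.5772, 0.0107, 0.0395]
eef_rot: [2.218, 2.219, 0.003]
ft_force: [-2.4, -1.2, 6.1]
grip_width: 0.587
finger_force: 41.8
```

Call:
servo_tool([
  [40, 0, 0, 0, 0],
  [40, 0, 0, 0, 0],
  [40, 0, 0, -0.5, 0],
  [40, 0, 0, -1.5, 0],
  [40, 0, 0, -2.5, 0],
  [40, -1, 1.6, -2.5, 0],
  [40, -2, 3.2, -2.5, 0],
  [40, -2.03, 3.3, -2.5, 0],
  [40, -2.03, 3.3, -2.5, 0],
])

```text
time: 4.08
tcp_pos: [0.7424, -0.0927, 0.1598]
eef_rot: [-2.223, -2.219, 0.001]
ft_force: [-0.1, 0.6, -3.2]
grip_width: 0.592
finger_force: 43.0
```

Call:
servo_tool([
  [40, 0, 0, 0.8, 0],
  [40, 0, 0, 1.6, 0],
  [40, 0, 0, 2.2, 0],
  [40, 0, 0, 2.4, 0],
  [40, 0, 0, 2.48, 0],
  [40, 0, 0, 2.52, 0],
  [40, 0, 0, 2.56, 0],
])

```text
time: 4.95
tcp_pos: [0.7417, -0.0904, 0.0356]
eef_rot: [2.219, 2.22, 0.003]
ft_force: [-4.3, -0.2, 9.2]
grip_width: 0.59
finger_force: 43.9
```

Call:
servo_tool([
  [85, 0, 0, 0, 0],
  [85, 0, 0, 0, 0],
  [85, 0, 0, -0.6, 0],
  [85, 0, 0, -1.8, 0],
  [85, 0, 0, -2.9, 0],
  [85, 0, 0, -2.9, 1],
  [85, 0, 0, -2.9, 2],
  [85, 0, 0, -2.9, 3],
  [85, 0, 0, -2.9, 4],
  [85, 0, 0, -2.9, 4],
])

```text
time: 6.2
tcp_pos: [0.7406, -0.0902, 0.1787]
eef_rot: [2.845, 1.331, 0.001]
ft_force: [-0.2, 0.1, 0.2]
grip_width: 0.993
finger_force: 0.0
```

```bash
python3 - <<'E'
from h import *
plan([(.511,-.0885,.18,-2.6),(.511,-.0885,.014,-2.6)])
W=cloud("scene"); J=zcam(W,(.68,.8,-.14,-.04),.07,.12); print(len(J),rect(J),J[:,2].max())
t=zcam(W,(.42,.6,-.12,-.06),.03,.05); print("tab",len(t),rect(t))
Q=zcam(W,(.3,.7,-.12,.08),.006,.05); print("sheet",rect(Q))
E
```

```text
from [ 0.7406 -0.0902  0.1787 50.1392]
[ 0.511  -0.0885  0.18   -2.6   ] -> [-2.916 -3.547 -0.027  5.274]
[ 0.511  -0.0885  0.014  -2.6   ] -> [ 0.   -0.    3.32 -0.  ]
244 (array([742. , -90.9]), array([45.6, 43.8]), 15.2) 0.0946695492445031
tab 0 (array([0., 0.]), array([0., 0.]), 0.0)
sheet (array([522.6, -14.7]), array([159.4, 319.5]), 87.5)
```

Call:
servo_tool([
  [85, -0.7, -0.9, 0, 1],
  [60, -1.5, -1.8, 0, 2],
  [60, -2.2, -2.7, 0, 3],
  [60, -2.92, -3.55, 0, 4],
  [60, -2.92, -3.55, 0, 5],
  [60, -2.92, -3.55, 0, 5.27],
  [60, -2.92, -3.55, 1, 5.27],
  [60, -2.92, -3.55, 2, 5.27],
  [60, -2.92, -3.55, 2.8, 5.27],
  [60, -2.92, -3.55, 3.3, 5.27],
], newtons=110)

```text
time: 7.5
tcp_pos: [0.5094, -0.0876, 0.0111]
eef_rot: [-3.14, 0.069, 0.004]
ft_force: [-1.2, -0.1, -0.6]
grip_width: 0.702
finger_force: 0.0
```

Call:
servo_tool([
  [60, 0, 0, 0, 0],
  [0, 0, 0, 0, 0],
  [0, 0, 0, 0, 0],
  [0, 0, 0, 0, 0],
  [0, 0, 0, 0, 0],
  [0, 0, 0, 0, 0],
])

```text
time: 8.25
tcp_pos: [0.5119, -0.0886, 0.0151]
eef_rot: [3.14, -0.072, 0.004]
ft_force: [-1.8, -0.8, 6.6]
grip_width: 0.101
finger_force: 108.0
```

```bash
python3 - <<'E'
from h import *
plan([(.512,-.0885,.152,-2.6),(.5461,-.0609,.152,6.1)])
E
```

```text
from [ 0.5119 -0.0886  0.0151 -2.6447]
[ 0.512  -0.0885  0.152  -2.6   ] -> [ 3.000e-03 -2.000e-03 -2.738e+00 -4.000e-03]
[ 0.5461 -0.0609  0.152   6.1   ] -> [ 0.656 -0.582 -0.    -0.87 ]
```

Call:
servo_tool([
  [0, 0, 0, -0.3, 0],
  [0, 0, 0, -0.8, 0],
  [0, 0, 0, -1.4, 0],
  [0, 0, 0, -2.1, 0],
  [0, 0, 0, -2.76, 0],
  [0, 0, 0, -2.76, 0],
])

```text
time: 9.0
tcp_pos: [0.5124, -0.0886, 0.1545]
eef_rot: [3.139, -0.073, 0.01]
ft_force: [-0.4, 0.0, -4.5]
grip_width: 0.101
finger_force: 107.6
```

Call:
servo_tool([
  [0, 0.2, -0.2, 0, -0.3],
  [0, 0.4, -0.4, 0, -0.6],
  [0, 0.66, -0.58, 0, -0.87],
  [0, 0.66, -0.58, 0, -0.87],
  [0, 0.66, -0.58, 0, -0.87],
])

```text
time: 9.62
tcp_pos: [0.5449, -0.0604, 0.1508]
eef_rot: [-3.137, -0.166, 0.002]
ft_force: [0.5, 0.1, -3.6]
grip_width: 0.102
finger_force: 107.8
```

```bash
cat > sh.py <<'E'
from h import *
c=tool(); print(np.round(c,4))
a=np.radians(6.1);u=np.array([-np.sin(a),np.cos(a)]);v=np.array([-np.cos(a),-np.sin(a)]);H=np.array([.5158,.2225])
for n in("scene","top"):
    p,d=robot.read_camera(n); cv2.imwrite(f"pics/{n}_t{robot.get_state()['time']:.1f}.png",p)
    W=cloud(n,d); Q=zcam(W,(.3,.75,-.2,.4),c[2]-.05,c[2]+.03)
    r=(Q[:,:2]-H)@np.stack([u,v],1)   # rack coords
    t=(c[:2]-H)@np.stack([u,v],1)
    m=(r[:,0]>t[0]-.02)&(r[:,0]<t[0]+.17)&(abs(r[:,1]-t[1])<.157)&((r[:,0]<-.1)|(Q[:,2]<.165)&(abs(r[:,1])<.137)); Q=Q[m];r=r[m]
    print(n,len(Q),"tcp rack",np.round(t*1000,1),"rackbounds",np.round(np.percentile(r*1000,[.3,99.7],axis=0),1).tolist(),rect(r))
    f=(abs(r[:,0]-t[0]-.09)<.045)&(abs(r[:,1]-t[1])<.14)
    A=np.c_[r[f]-t,np.ones(f.sum())]; k=np.linalg.lstsq(A,Q[f,2],rcond=None)[0]
    res=Q[f,2]-A@k; g=abs(res)<.004; k=np.linalg.lstsq(A[g],Q[f,2][g],rcond=None)[0]
    print(" floor plane: slope x,y deg",np.round(np.degrees(k[:2]),2),"z at tcp",round(k[2],4),"z lead",round(k[2]+.155*k[0],4))
E
python3 sh.py
```

```text
[ 0.5449 -0.0604  0.1508  6.0531]
scene 4602 tcp rack [-284.4    1.1] rackbounds [[-291.4, -148.4], [-130.7, 149.8]] (array([-216.1,    1.7]), array([301.9, 172.7]), 90.0)
 floor plane: slope x,y deg [-0.33  0.18] z at tcp 0.1391 z lead 0.1382
top 2970 tcp rack [-284.4    1.1] rackbounds [[-289.5, -147.3], [-129.8, 150.5]] (array([-209.3,    2.3]), array([300.1, 160.6]), 89.9)
 floor plane: slope x,y deg [-0.    0.29] z at tcp 0.1395 z lead 0.1395
```

Call:
servo_tool([
  [0, 0.04, 0, 0.1, 0],
  [0, 0.04, -0.4, 0.1, 0],
  [0, 0.04, -0.8, 0.1, 0],
  [0, 0.04, -1.3, 0.1, 0],
  [0, 0.04, -1.8, 0.1, 0],
  [0, 0.04, -2.3, 0.1, 0],
  [0, 0.04, -2.8, 0.1, 0],
  [0, 0.04, -3.2, 0.1, 0],
  [0, 0.04, -3.5, 0.1, 0],
  [0, 0.04, -3.5, 0.1, 0],
])

```text
time: 10.98
tcp_pos: [0.5284, 0.1146, 0.1463]
eef_rot: [3.137, 0.168, -0.0]
ft_force: [0.1, -0.5, -4.4]
grip_width: 0.103
finger_force: 108.0
```

```bash
python3 sh.py
```

```text
[0.5284 0.1146 0.1463 6.1286]
scene 3673 tcp rack [-108.6   -1. ] rackbounds [[-121.9, -148.0], [44.8, 135.7]] (array([-40.7,  -1.3]), array([302.3, 173.2]), 89.5)
 floor plane: slope x,y deg [-0.3   0.17] z at tcp 0.1346 z lead 0.1337
top 2410 tcp rack [-108.6   -1. ] rackbounds [[-115.3, -146.8], [44.0, 147.1]] (array([-45.1,   4.7]), array([163.6, 298.1]), 3.8)
 floor plane: slope x,y deg [-0.22  0.18] z at tcp 0.1351 z lead 0.1345
```

Call:
servo_tool([
  [0, 0, 0, 0.08, 0],
  [0, 0, 0, 0.17, 0],
  [0, 0, -0.3, 0.18, 0],
  [0, 0, -0.6, 0.18, 0],
  [0, 0, -0.7, 0.18, 0],
  [0, 0, -0.76, 0.18, 0],
  [0, 0, -0.8, 0.18, 0],
  [0, 0, -0.8, 0.18, 0],
])

```text
time: 12.08
tcp_pos: [0.5244, 0.1534, 0.1373]
eef_rot: [3.137, 0.165, 0.0]
ft_force: [-0.6, 0.9, -4.9]
grip_width: 0.096
finger_force: 108.1
```

```bash
python3 sh.py
```

```text
[0.5244 0.1534 0.1373 6.023 ]
scene 3408 tcp rack [-69.6  -1.2] rackbounds [[-83.8, -114.0], [84.7, 136.2]] (array([ 0.6, 10.4]), array([260.1, 176.5]), 87.8)
 floor plane: slope x,y deg [0.02 0.16] z at tcp 0.125 z lead 0.1251
top 2421 tcp rack [-69.6  -1.2] rackbounds [[-76.8, -136.7], [85.3, 135.6]] (array([ 4.9, -0. ]), array([273.7, 175.5]), 89.9)
 floor plane: slope x,y deg [0.23 0.15] z at tcp 0.1254 z lead 0.126
```

Call:
servo_tool([
  [0, 0, 0, 0.03, 0],
  [0, 0, -0.04, 0.03, 0],
  [0, 0, -0.08, 0.03, 0],
  [0, 0, -0.12, 0.03, 0],
  [0, 0, -0.12, 0.03, 0],
])

```text
time: 12.8
tcp_pos: [0.5239, 0.1569, 0.1362]
eef_rot: [3.131, 0.164, -0.001]
ft_force: [-1.6, -10.2, -1.4]
grip_width: 0.094
finger_force: 108.7
```

Call:
servo_tool([
  [0, 0, 0.06, 0, 0],
  [50, 0, 0.06, 0, 0],
  [50, 0, 0.06, 0, 0],
  [50, 0, 0.06, -0.4, 0],
  [50, 0, 0.06, -1.2, 0],
  [85, 0, 0.06, -2, 0],
  [85, 0, 1.2, -2, 0],
  [85, 0, 2.4, -2, 0],
  [85, 0, 3.6, -2, 0],
  [85, 0, 4.8, -2, 0],
], newtons=20)

```text
time: 14.05
tcp_pos: [0.5496, -0.081, 0.2383]
eef_rot: [3.137, 0.166, 0.005]
ft_force: [0.8, -0.1, -0.5]
grip_width: 0.992
finger_force: 0.0
```

```bash
cat > look.py <<'E'
from h import *
# metal moulds: blobs on right, low saturation
for n in("scene","top"):
    p,d=robot.read_camera(n); W=cloud(n,d); hsv=cv2.cvtColor(p,cv2.COLOR_BGR2HSV)
    M=((W[...,2]>.009)&(W[...,2]<.06)&(W[...,0]>.2)&(W[...,0]<.8)&(W[...,1]<-.1)&(W[...,1]>-.62)).astype(np.uint8)
    k,l,st,c=cv2.connectedComponentsWithStats(M)
    for i in range(1,k):
        if st[i,4]>80:
            Q=W[l==i]; r=rect(Q)
            print(n,np.round(c[i]),st[i,4],*r,"z98",round(np.percentile(Q[:,2],98),3),"sat",np.median(hsv[l==i][:,1]))
E
python3 look.py; python3 - <<'E'
from h import *
print(tool())
# sheet in rack: corners
a=np.radians(6.1);u=np.array([-np.sin(a),np.cos(a)]);v=np.array([-np.cos(a),-np.sin(a)]);H=np.array([.5158,.2225])
for n in("scene","top"):
    W=cloud(n); Q=zcam(W,(.3,.75,.05,.4),.122,.172); r=(Q[:,:2]-H)@np.stack([u,v],1); g=abs(r[:,1])<.135
    t=g&(Q[:,2]>.145)&(r[:,0]<-.04)&(abs(r[:,1])<.05); f=g&(Q[:,2]<.135)
    print(n,"tab",np.round(np.percentile(r[t]*1000,[3,97],axis=0),1).tolist(),Q[t,2].max(),"floor x",np.round(np.percentile(r[f,0]*1000,[.5,99.5]),1),"z",np.median(Q[f,2]))
E
```

```text
scene [188. 145.] 152 [ 271.5 -530.1] [142.7   6.6] 0.5 z98 0.059 sat 29.5
scene [192. 159.] 146 [ 318.8 -490.4] [24.9 60.6] 34.4 z98 0.058 sat 42.0
scene [181. 176.] 452 [ 401.2 -491.8] [ 92.1 169.7] 84.9 z98 0.059 sat 37.0
scene [254. 195.] 533 [ 401.3 -245. ] [200.6  97.2] 16.5 z98 0.032 sat 32.0
scene [210. 208.] 310 [ 485.6 -365.4] [64.4 76.3] 18.7 z98 0.033 sat 109.0
scene [159. 211.] 167 [ 541.3 -520.9] [26.7 57.9] 45.3 z98 0.058 sat 18.0
scene [233. 250.] 313 [ 617.6 -245. ] [61.2 78.5] 87.2 z98 0.033 sat 25.0
scene [190. 251.] 252 [ 645.8 -390.2] [ 50.1 165.7] 46.5 z98 0.022 sat 84.5
scene [235. 290.] 568 [ 737.2 -199.3] [88.5 86.4] 16.9 z98 0.042 sat 29.0
top [300. 117.] 702 [ 737.6 -198. ] [86.6 87. ] 47.1 z98 0.043 sat 41.0
top [367. 155.] 372 [ 645.4 -388.9] [ 48.8 169.2] 46.0 z98 0.023 sat 115.0
top [316. 164.] 417 [ 616.8 -244.8] [60.4 78.8] 86.5 z98 0.034 sat 36.0
top [419. 203.] 131 [ 521.3 -517.5] [58.5 25.8] 19.0 z98 0.058 sat 29.0
top [362. 216.] 420 [ 484.  -364.2] [59.8 78.6] 17.8 z98 0.034 sat 190.0
top [303. 227.] 428 [ 452.  -213.2] [77.5 60.1] 23.0 z98 0.034 sat 35.0
top [426. 243.] 279 [ 416.8 -529.9] [ 11.5 124.8] 85.1 z98 0.059 sat 43.0
top [318. 265.] 762 [ 355.6 -255.3] [106.4 107.3] 1.1 z98 0.019 sat 51.0
top [395. 271.] 125 [ 342.7 -456.2] [31.2 70.7] 73.8 z98 0.059 sat 55.0
top [415. 276.] 157 [ 331.9 -495. ] [28.6 62.7] 74.8 z98 0.059 sat 55.0
top [427. 300.] 341 [ 275.9 -530.2] [151.5   4.4] 0.5 z98 0.059 sat 42.0
top [348. 313.] 216 [ 223.  -331.2] [50.9 60.6] 8.0 z98 0.034 sat 132.0
[ 0.54961436 -0.08410946  0.23795682  5.66463049]
scene tab [[-73.2, -30.4], [-62.9, 27.7]] 0.16773386595788187 floor x [-72.9  86.6] z 0.12398578126866822
top tab [[-72.5, -27.0], [-62.5, 29.4]] 0.1716651006558232 floor x [-72.1  87.2] z 0.12463046899471508
```

```bash
python3 - <<'E'
from h import *
plan([(.617,-.245,.10,-3.2),(.617,-.245,.012,-3.2),(.617,-.245,.10,-3.2),(.62,-.03,.10,6.1),(.62,-.03,.014,6.1)])
E
```

```text
from [ 0.5494 -0.0801  0.2374  5.9019]
[ 0.617 -0.245  0.1   -3.2  ] -> [1.006 3.42  2.749 0.91 ]
[ 0.617 -0.245  0.012 -3.2  ] -> [ 0.   -0.    1.76 -0.  ]
[ 0.617 -0.245  0.1   -3.2  ] -> [ 0.   -0.   -1.76 -0.  ]
[ 0.62 -0.03  0.1   6.1 ] -> [-0.18  -4.297 -0.    -0.93 ]
[ 0.62  -0.03   0.014  6.1  ] -> [ 0.    0.    1.72 -0.  ]
```

Call:
servo_tool([
  [85, 0.3, 0.9, 0.5, 0.3],
  [85, 0.6, 1.9, 1, 0.6],
  [85, 0.9, 2.9, 1.5, 0.91],
  [85, 1.0, 3.42, 2.2, 0.91],
  [85, 1.0, 3.42, 2.75, 0.91],
  [85, 1.0, 3.42, 3.5, 0.91],
  [85, 1.0, 3.42, 4.2, 0.91],
  [85, 1.0, 3.42, 4.5, 0.91],
  [85, 1.0, 3.42, 4.5, 0.91],
  [85, 1.0, 3.42, 4.5, 0.91],
])

```text
time: 15.5
tcp_pos: [0.6182, -0.2443, 0.013]
eef_rot: [3.139, -0.083, 0.005]
ft_force: [0.7, 0.1, 0.7]
grip_width: 0.996
finger_force: 0.0
```

Call:
servo_tool([
  [50, 0, 0, 0, 0],
  [50, 0, 0, 0, 0],
  [50, 0, 0, 0, 0],
  [50, 0, 0, 0, 0],
], newtons=20)

```text
time: 16.0
tcp_pos: [0.6176, -0.2446, 0.0126]
eef_rot: [3.14, -0.085, 0.003]
ft_force: [-1.5, 0.5, 6.1]
grip_width: 0.695
finger_force: 22.0
```

Call:
servo_tool([
  [50, 0, 0, -0.5, 0],
  [50, 0, 0, -1.2, 0],
  [50, 0, 0, -1.8, 0],
  [50, -0.05, -1.1, -1.8, -0.3],
  [50, -0.1, -2.2, -1.8, -0.6],
  [50, -0.18, -3.3, -1.8, -0.93],
  [50, -0.18, -4.3, -1.8, -0.93],
  [50, -0.18, -4.3, -1.8, -0.93],
  [50, -0.18, -4.3, -1.8, -0.93],
])

```text
time: 17.12
tcp_pos: [0.6189, -0.0291, 0.1004]
eef_rot: [3.137, 0.171, -0.001]
ft_force: [-0.0, -0.5, -1.6]
grip_width: 0.697
finger_force: 22.9
```

```bash
cat > mo.py <<'E'
# mould orientation in the gripper: points between the fingers, in a vertical plane along tool x
from h import *
import sys
def side(show=None):
    c=tool(); print("tool",np.round(c,4)); a=np.radians(c[3]); ex=np.array([np.cos(a),np.sin(a)]); ey=np.array([np.sin(a),-np.cos(a)])
    allp=[]
    for n in("scene","top"):
        p,d=robot.read_camera(n); W=cloud(n,d); D=W[...,:2]-c[:2]
        X,Y,Z=D@ex,D@ey,W[...,2]-c[2]
        m=(abs(X)<.06)&(abs(Y)<.024)&(Z>-.06)&(Z<.06)&(W[...,2]>(.005 if c[1]<.08 else .129)); allp.append(np.c_[X[m],Z[m],np.full(m.sum(),n=="top")])
        vv,uu=np.where((abs(X)<.08)&(abs(Y)<.08)&(abs(Z)<.1))
        if show and len(vv): 
            r0,c0=int(vv.mean()),int(uu.mean()); k=p[max(0,r0-45):r0+45,max(0,c0-60):c0+60]; show.append(cv2.resize(k,(480,360),interpolation=cv2.INTER_CUBIC))
    Q=np.vstack(allp)*[1000,1000,1]
    im=np.full((360,480,3),255,np.uint8)
    for x,z,t in Q: cv2.circle(im,(int(240+3*x),int(180-3*z)),2,(200,0,0) if t else (0,0,200),-1)
    cv2.line(im,(240,0),(240,360),(0,180,0)); cv2.line(im,(0,180),(480,180),(0,180,0))
    return Q,im,show
name=sys.argv[1]
Q,im,sh=side([0]); 
sh=[i for i in sh if not isinstance(i,int)]
o=np.hstack([im]+sh); o=cv2.resize(o,(798,int(o.shape[0]*798/o.shape[1]))); cv2.imwrite(f"pics/{name}.png",o)
print(len(Q),"x",np.percentile(Q[:,0],[1,99]).round(1),"z",np.percentile(Q[:,1],[1,99]).round(1))
E
python3 mo.py m1
```

```text
tool [ 0.6189 -0.0291  0.1004  6.2475]
346 x [-38.4  38.3] z [-12.8  18.9]
```

Call:
servo_tool([
  [50, 0, 0, 0.9, 0],
  [50, 0, 0, 1.6, 0],
  [50, 0, 0, 1.85, 0],
  [50, -0.1, 0, 1.9, 0],
  [50, -0.25, 0, 1.9, 0],
  [50, -0.4, 0, 1.88, 0],
  [50, -0.55, 0, 1.84, 0],
  [50, -0.7, 0, 1.8, 0],
  [50, -0.85, 0, 1.75, 0],
  [50, -0.85, 0, 1.75, 0],
])

```text
time: 18.48
tcp_pos: [0.5749, -0.0333, 0.0121]
eef_rot: [-3.136, -0.17, 0.005]
ft_force: [-0.5, -0.4, -1.0]
grip_width: 0.698
finger_force: 24.9
```

```bash
python3 mo.py m2
```

```text
tool [ 0.5749 -0.0333  0.0121  6.2177]
222 x [-39.5  37.9] z [-7.  23.8]
```

View pics/m2.png

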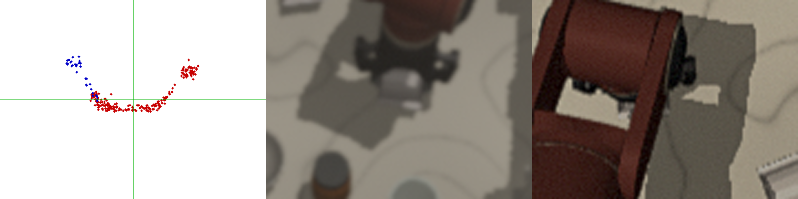

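Call:
servo_tool([
  [85, 0, 0, 0, 0],
  [85, 0, 0, 0, 0],
  [85, 0, 0, 0, 0],
  [85, -0.32, 0, 0, 0],
  [85, -0.32, 0, 0, 0],
  [85, -0.32, 0, 0, 0],
  [50, -0.32, 0, 0, 0],
  [50, -0.32, 0, 0, 0],
  [50, -0.32, 0, 0, 0],
  [50, -0.32, 0, 0, 0],
], newtons=20)

```text
time: 19.82
tcp_pos: [0.5615, -0.0354, 0.0136]
eef_rot: [3.137, 0.171, 0.002]
ft_force: [-0.0, -1.5, 1.4]
grip_width: 0.695
finger_force: 23.7
```

Call:
servo_tool([
  [50, 0, 0, -0.5, 0],
  [50, 0, 0, -1.5, 0],
  [50, 0, 0, -1.5, 0],
])

```text
time: 20.2
tcp_pos: [0.5641, -0.0357, 0.0928]
eef_rot: [3.135, 0.171, 0.013]
ft_force: [-0.2, 0.0, -0.7]
grip_width: 0.697
finger_force: 23.5
```

```bash
python3 mo.py m3; python3 - <<'E'
from h import *
plan([(.60,-.06,.25,6.1),(.6292,.2346,.25,6.1),(.6292,.2346,.20,6.1)])
E
```

```text
tool [ 0.5641 -0.0357  0.0928  6.2274]
370 x [-28.4  49.6] z [-14.   19.6]
from [ 0.5608 -0.0352  0.0882  6.2263]
[ 0.6  -0.06  0.25  6.1 ] -> [ 0.725  0.579 -3.236  0.013]
[0.6292 0.2346 0.25   6.1   ] -> [ 1.207 -5.797 -0.    -0.   ]
[0.6292 0.2346 0.2    6.1   ] -> [ 0.  0.  1. -0.]
```

View pics/m3.png

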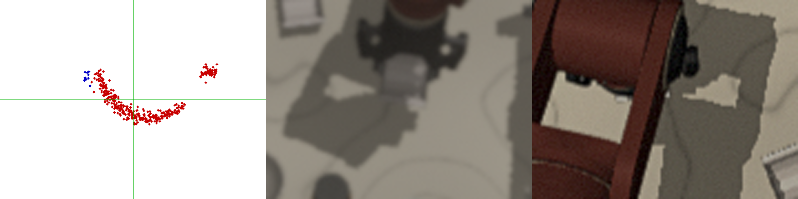

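Call:
servo_tool([
  [50, 0.2, 0.2, -1, 0],
  [50, 0.5, 0.4, -2.2, 0],
  [50, 0.73, 0.5, -3.24, 0],
  [50, 0.9, -0.4, -3.24, 0],
  [50, 1.2, -1.5, -3.24, 0],
  [50, 1.4, -2.6, -3.24, 0],
  [50, 1.6, -3.6, -3.24, 0],
  [50, 1.8, -4.6, -3.24, 0],
  [50, 1.93, -5.22, -3.24, 0],
  [50, 1.93, -5.22, -3.24, 0],
])

```text
time: 21.55
tcp_pos: [0.6273, 0.2366, 0.2468]
eef_rot: [3.136, 0.176, -0.008]
ft_force: [0.9, -0.1, -1.5]
grip_width: 0.693
finger_force: 23.4
```

```bash
cat > rk.py <<'E'
from h import *
c=tool();a=np.radians(6.1);u=np.array([-np.sin(a),np.cos(a)]);v=np.array([-np.cos(a),-np.sin(a)]);H=np.array([.5158,.2225])
print("rack xy mm",np.round((c[:2]-H)@np.stack([u,v],1)*1000,1),"z",round(c[2]*1000,1),"hd",round(c[3],1), robot.get_state()["ft_force"].round(1))
E
python3 rk.py; python3 mo.py m4
```

```text
rack xy mm [   2.2 -112.4] z 246.8 hd 6.4 [ 0.9 -0.1 -1.5]
tool [0.6273 0.2366 0.2468 6.4101]
826 x [-27.8  49.7] z [-57.9  19.6]
```

Call:
servo_tool([
  [50, 0.03, 0, 0.6, 0],
  [50, 0.03, 0, 1.05, 0],
  [50, 0.03, 0, 1.2, 0],
  [50, 0.03, 0, 1.35, 0],
  [50, 0.03, 0, 1.5, 0],
  [50, 0.03, 0, 1.65, 0],
  [50, 0.03, 0, 1.8, 0],
  [50, 0.03, 0, 1.8, 0],
])

```text
time: 22.65
tcp_pos: [0.6312, 0.2335, 0.168]
eef_rot: [3.135, 0.169, 0.005]
ft_force: [-14.0, -7.1, 22.2]
grip_width: 0.698
finger_force: 41.8
```

```bash
python3 rk.py; python3 mo.py m5
```

```text
rack xy mm [  -1.3 -115.9] z 168.0 hd 6.2 [-14.   -7.1  22.2]
tool [0.6312 0.2335 0.168  6.1639]
775 x [-35.8  44. ] z [-38.3  47.5]
```

View pics/m5.png

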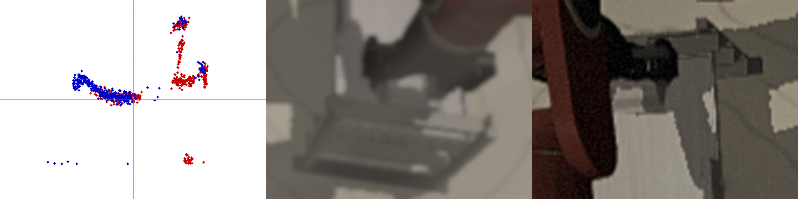

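Call:
servo_tool([
  [50, 0.0, 0, 0.15, 0],
  [50, 0.0, 0, 0.3, 0],
  [50, 0.0, 0, 0.4, 0],
  [50, 0.0, 0, 0.4, 0],
])

```text
time: 23.25
tcp_pos: [0.6293, 0.2346, 0.1426]
eef_rot: [-3.137, -0.17, 0.002]
ft_force: [-5.7, -0.5, 2.3]
grip_width: 0.698
finger_force: 52.6
```

```bash
cat >> mo.py <<'E'
# rim line: topmost far point / lowest-near estimate
b=Q[(Q[:,1]>-25)]
for q in (b[b[:,0]<0],b[b[:,0]>0]):
    if len(q): i=np.argsort(q[:,1])[-8:]; print("top pts",np.median(q[i],0).round(1)[:2], "extreme x",np.percentile(q[:,0],[2,98]).round(1))
E
python3 rk.py; python3 mo.py m6
```

```text
rack xy mm [  -0.  -114.1] z 142.6 hd 6.2 [-5.7 -0.5  2.3]
tool [0.6293 0.2346 0.1426 6.1981]
714 x [-34.5  46.2] z [-12.8  58.2]
top pts [-29.2  10.3] extreme x [-34.6  -2.4]
top pts [21.4 59.1] extreme x [15.3 46.2]
```

Call:
servo_tool([
  [50, 0.06, 0, 0.05, 0],
  [50, 0.12, 0, 0.1, 0],
  [50, 0.18, 0, 0.1, 0],
  [50, 0.22, 0, 0.1, 0],
  [50, 0.22, 0, 0.1, 0],
])

```text
time: 23.98
tcp_pos: [0.632, 0.2349, 0.1333]
eef_rot: [3.134, 0.17, -0.039]
ft_force: [-34.4, -5.4, 12.2]
grip_width: 0.696
finger_force: 54.7
```

```bash
python3 rk.py; python3 mo.py m7
```

```text
rack xy mm [  -0.  -116.8] z 133.3 hd 6.2 [-34.4  -5.4  12.2]
tool [0.632  0.2349 0.1333 6.2211]
631 x [-34.1  43.2] z [-3.7 58.4]
top pts [-28.3   9.7] extreme x [-34.1  -0.7]
top pts [18.  58.7] extreme x [ 2.3 43.2]
```

View pics/m7.png

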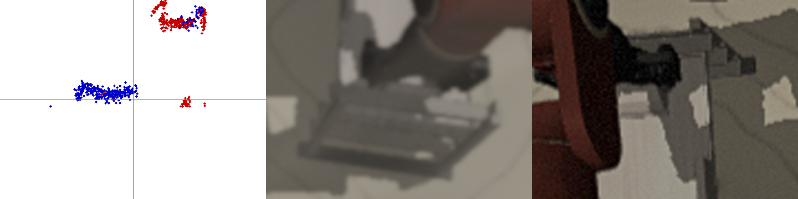

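```bash
python3 - <<'E'
from h import *
c=tool(); a=np.radians(c[3]); ex=np.array([np.cos(a),np.sin(a)]); ey=np.array([np.sin(a),-np.cos(a)])
im=np.full((560,560,3),255,np.uint8)
crops=[]
for n,col in(("scene",(0,0,200)),("top",(200,0,0))):
    p,d=robot.read_camera(n); W=cloud(n,d); D=W[...,:2]-c[:2]; X,Y,Z=D@ex*1000,D@ey*1000,(W[...,2]-c[2])*1000
    m=(abs(X)<75)&(abs(Y)<27)&(Z>-30)&(Z<110)
    for x,z in zip(X[m],Z[m]): cv2.circle(im,(int(280+3.5*x),int(420-3.5*z)),2,col,-1)
    vv,uu=np.where((abs(X)<60)&(abs(Y)<60)&(abs(Z-30)<60)); r0,c0=int(vv.mean()),int(uu.mean())
    crops.append(cv2.resize(p[r0-35:r0+35,c0-30:c0+30],(240,280),interpolation=cv2.INTER_CUBIC))
for z in range(-20,110,20): cv2.putText(im,str(z),(2,int(420-3.5*z)),0,.4,(0,0,0)); 
for x in range(-60,61,20): cv2.line(im,(int(280+3.5*x),0),(int(280+3.5*x),560),(220,220,220))
cv2.imwrite("pics/s1.png",np.hstack([im,np.vstack(crops)]))
E
```

```text
(no output)
```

View pics/s1.png

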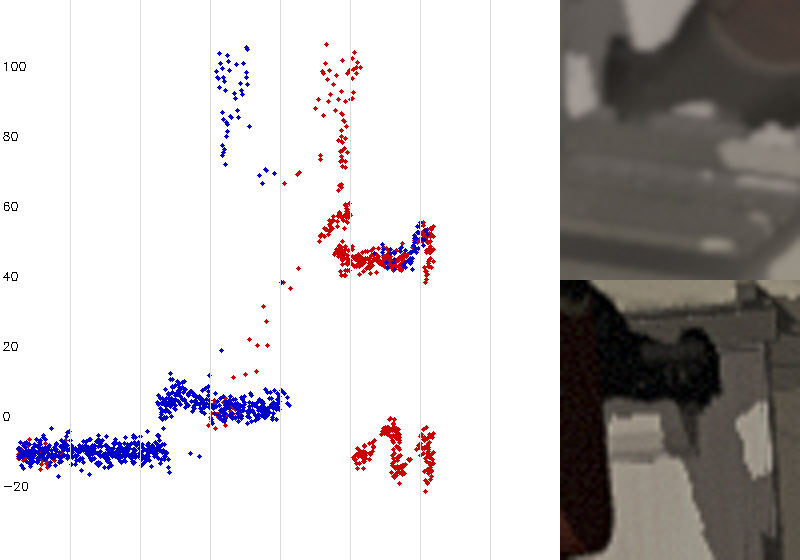

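Call:
servo_tool([
  [50, -0.3, 0, -0.1, 0],
  [50, -0.6, 0, -0.1, 0],
  [50, -1.0, 0, -0.6, 0],
  [50, -1.8, 0, -0.85, 0],
  [50, -2.6, 0, -0.85, 0],
  [50, -3.4, 0, -0.85, 0],
  [50, -4.1, 0, -0.85, 0],
  [50, -4.1, 0, -0.85, 0],
])

```text
time: 25.18
tcp_pos: [0.4356, 0.2135, 0.1775]
eef_rot: [-3.137, -0.171, -0.001]
ft_force: [0.5, 0.6, -1.4]
grip_width: 0.696
finger_force: 53.5
```

```bash
cat > sec.py <<'E'
from h import *
import sys
c=tool(); a=np.radians(c[3]); ex=np.array([np.cos(a),np.sin(a)]); ey=np.array([np.sin(a),-np.cos(a)])
s=robot.get_state(); print(np.round(c,4),s["ft_force"].round(1),s["finger_force"])
G=[]
for n in("scene","top"):
    p,d=robot.read_camera(n); W=cloud(n,d); D=W[...,:2]-c[:2]; X,Y,Z=D@ex*1000,D@ey*1000,(W[...,2]-c[2])*1000
    m=(abs(X)<75)&(abs(Y)<25)&(Z>-40)&(Z<70); G.append(np.c_[X[m],Z[m]])
# text section: 4 mm cells, s scene, t top, * both
xs=np.arange(-76,77,4)
for z in range(68,-41,-4):
    row=""
    for x in xs:
        k=[((abs(g[:,0]-x)<=2)&(abs(g[:,1]-z)<=2)).sum()>1 for g in G]
        row+="*" if all(k) else "s" if k[0] else "t" if k[1] else ("|" if x==0 else ".")
    print(f"{z:4d} {row}")
E
python3 rk.py; python3 sec.py
```

```text
rack xy mm [-0.4 80.7] z 177.5 hd 6.3 [ 0.5  0.6 -1.4]
[0.4356 0.2135 0.1775 6.2563] [ 0.5  0.6 -1.4] 53.47993791103363
  68 ...................|...................
  64 ...................|...................
  60 ...................|...ss..............
  56 ...................|..sss..............
  52 ...................|..sss..............
  48 ...................|...ss..............
  44 ...................|...sss.............
  40 ...................|....s..............
  36 ...................|....ss.............
  32 ...................|....ss.............
  28 ...................|....ss.............
  24 ...................|....s..............
  20 ...................|...ss..............
  16 ...................|...s...............
  12 ............t......|...................
   8 .t.t.......t**t....|...................
   4 ttttt......***ttt..|...................
   0 tt*t*......t..tt...|...................
  -4 .t.................|...................
  -8 ...................|...................
 -12 ...................|...................
 -16 ...................|...................
 -20 ...................|...................
 -24 ...................|...................
 -28 ...................|...................
 -32 ...................|...................
 -36 ...................|...................
 -40 ...................|...................
```

Call:
servo_tool([
  [50, -0.2, 0, 0.14, 0],
  [50, -0.42, 0, 0.14, 0],
  [50, -0.52, 0, 0.12, 0],
  [50, -0.62, 0, 0.08, 0],
  [50, -0.72, 0, 0.02, 0],
  [50, -0.82, 0, -0.06, 0],
  [50, -0.82, 0, -0.06, 0],
], newtons=20)

```text
time: 26.15
tcp_pos: [0.3984, 0.2095, 0.1802]
eef_rot: [-3.136, -0.17, -0.011]
ft_force: [10.2, 2.6, -10.8]
grip_width: 0.691
finger_force: 44.2
```

```bash
python3 rk.py; python3 sec.py|cut -c1-50
```

```text
rack xy mm [ -0.4 118.1] z 180.2 hd 6.2 [ 10.2   2.6 -10.8]
[0.3984 0.2095 0.1802 6.2003] [ 10.2   2.6 -10.8] 
  68 ...................|...s...............
  64 ...................|...s...............
  60 ...................|...s...............
  56 ...................|...s...............
  52 ...................|..s**..............
  48 ...................|...s*s.............
  44 ...................|...s**.............
  40 ...................|....s*.............
  36 ...................|.....*s............
  32 ...................|.....ss............
  28 ...................|.....ss............
  24 ...................|.....ss............
  20 ...................|.....s.............
  16 ...................|.....s.............
  12 .........t.........|....s..............
   8 ........t*.........|....s..............
   4 .........**tttt....|...................
   0 .........***ttttt..|...................
  -4 .........t*ttttt...|...................
  -8 ...................|...................
 -12 ...................|...................
 -16 ...................|...................
 -20 ...................|...................
 -24 ...................|...................
 -28 ...................|...................
 -32 ...................|...................
 -36 ...................|...................
 -40 ...................|...................
```

Call:
servo_tool([
  [50, -0.1, 0, 0, 0],
  [50, -0.2, 0, -0.02, 0],
  [50, -0.3, 0, -0.04, 0],
  [50, -0.4, 0, -0.06, 0],
  [50, -0.5, 0, -0.08, 0],
  [50, -0.5, 0, -0.08, 0],
])

```text
time: 27.0
tcp_pos: [0.3752, 0.207, 0.1861]
eef_rot: [-3.136, -0.169, -0.018]
ft_force: [13.0, 1.9, -6.4]
grip_width: 0.692
finger_force: 23.6
```

```bash
python3 rk.py; python3 sec.py|cut -c1-50
```

```text
rack xy mm [ -0.5 141.4] z 186.1 hd 6.2 [13.   1.9 -6.4]
[0.3752 0.207  0.1861 6.1821] [13.   1.9 -6.4] 23.
  68 ...................|...................
  64 ...................|..ss...............
  60 ...................|..ss...............
  56 ...................|..s**t.............
  52 ...................|..s****............
  48 ...................|.....**s...........
  44 ...................|.....s**...........
  40 ...................|......s*s..........
  36 ...................|.......**..........
  32 ...................|.......s*..........
  28 ...................|........*s.........
  24 ...................|........s..........
  20 ...................|........s..........
  16 ...................|........s..........
  12 ...................|........s..........
   8 ...................|.......s...........
   4 ..............t....|......s............
   0 ..............tt...|...................
  -4 ...................|..t................
  -8 ...................|...................
 -12 ...................|...................
 -16 ...................|...................
 -20 ...................|...................
 -24 ...................|...................
 -28 ...................|...................
 -32 ...................|...................
 -36 ...................|...................
 -40 ...................|...................
```

Call:
servo_tool([
  [50, -0.15, 0, 0, 0],
  [50, -0.3, 0, 0, 0],
  [50, -0.45, 0, 0, 0],
  [50, -0.6, 0, 0, 0],
  [50, -0.75, 0, 0, 0],
  [50, -0.75, 0, 0, 0],
])

```text
time: 27.85
tcp_pos: [0.3339, 0.2026, 0.1847]
eef_rot: [-3.137, -0.171, -0.0]
ft_force: [0.7, -0.2, -0.1]
grip_width: 0.592
finger_force: 0.0
```

```bash
python3 rk.py; python3 sec.py|cut -c1-50
```

```text
rack xy mm [ -0.5 183. ] z 184.7 hd 6.2 [ 0.7 -0.2 -0.1]
[0.3339 0.2026 0.1847 6.2496] [ 0.7 -0.2 -0.1] 0.0
  68 ...................|...s...............
  64 ...................|...................
  60 ...................|...................
  56 ...................|...................
  52 ...................|...................
  48 ...................|...................
  44 ...................|...................
  40 .................s.|...................
  36 ...................|...................
  32 ...................|...................
  28 ...................|...................
  24 ...................|...................
  20 .................s.|...................
  16 ...................|...................
  12 ..................s|...................
   8 ...................|...................
   4 ...................|.....**............
   0 ...................|.....**.ttt........
  -4 ...................|.....s*****........
  -8 ...................|.....s*****........
 -12 ...................|..........s........
 -16 ...................|...................
 -20 ...................|...................
 -24 ...................|...................
 -28 ...................|...................
 -32 ...................|...................
 -36 ...................|...................
 -40 ...................|.................t.
```

Call:
servo_tool([
  [85, 0, 0, -0.6, 0],
  [85, 0, 0.8, -1.2, 0],
  [85, 0.5, 1.9, -1.2, 0],
  [85, 0.5, 3.0, -1.2, 0],
  [85, 0.5, 4.2, -1.2, 0],
  [85, 0.5, 5.4, -1.2, 0],
  [85, 0.5, 6, -1.2, 0],
])

```text
time: 28.82
tcp_pos: [0.3917, -0.0957, 0.2449]
eef_rot: [3.137, 0.165, -0.0]
ft_force: [-0.6, 0.7, -0.3]
grip_width: 0.992
finger_force: 0.0
```

```bash
python3 - <<'E'
from h import *
a,_=robot.read_camera("top");b,d=robot.read_camera("scene")
z=lambda i,x,y,w,h,k:cv2.resize(i[y:y+h,x:x+w],None,fx=k,fy=k,interpolation=cv2.INTER_CUBIC)
cv2.imwrite("pics/v1.png",np.hstack([z(a,60,110,130,165,3),z(b,330,160,130,165,3)]))
E
python3 look.py | grep -v "z98 0.05"
```

```text
scene [255. 195.] 568 [ 399.4 -241.6] [200.5 103.8] 17.0 z98 0.032 sat 34.0
scene [210. 208.] 309 [ 485.5 -365.4] [64.3 76.7] 18.9 z98 0.034 sat 108.0
scene [191. 250.] 229 [ 649.2 -385.6] [ 38.8 167.5] 36.3 z98 0.022 sat 91.0
scene [235. 290.] 570 [ 738.3 -199.1] [88.7 86.5] 16.7 z98 0.042 sat 29.0
top [300. 117.] 713 [ 737.  -198.3] [86.3 87.4] 44.9 z98 0.043 sat 41.0
top [366. 156.] 372 [ 645.2 -389. ] [ 48.9 169.8] 46.2 z98 0.022 sat 114.0
top [419. 203.] 127 [ 521.4 -517.5] [58.5 26.8] 18.5 z98 0.06 sat 30.0
top [363. 216.] 412 [ 484.  -364.4] [59.7 78.6] 17.9 z98 0.034 sat 192.0
top [303. 227.] 433 [ 452.1 -213.1] [77.5 60.1] 23.0 z98 0.034 sat 36.0
top [319. 264.] 768 [ 355.7 -255.3] [106.5 107.4] 0.7 z98 0.02 sat 52.0
top [348. 313.] 218 [ 222.1 -331.4] [52.6 60.8] 7.8 z98 0.034 sat 132.5
```

View pics/v1.png

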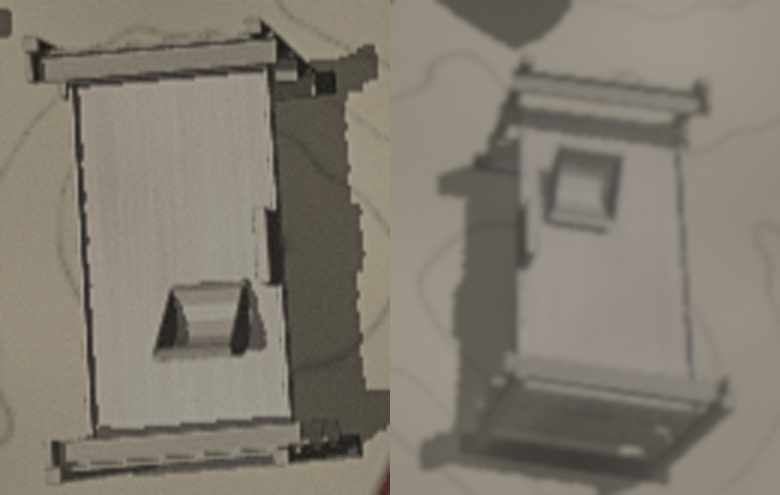

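```bash
cat > onsh.py <<'E'
from h import *
a=np.radians(6.1);u=np.array([-np.sin(a),np.cos(a)]);v=np.array([-np.cos(a),-np.sin(a)]);H=np.array([.5158,.2225])
for n in("top","scene"):
    W=cloud(n); r=(W[...,:2]-H)@np.stack([u,v],1)*1000; Z=W[...,2]*1000
    m=(r[...,0]>-60)&(r[...,0]<75)&(abs(r[...,1])<132)&(Z>128)&(Z<172)
    k,l,st,c=cv2.connectedComponentsWithStats(m.astype(np.uint8))
    for i in range(1,k):
        if st[i,4]>60:
            R=r[l==i];z=Z[l==i]; b=cv2.minAreaRect(R.astype(np.float32)); print(n,st[i,4],np.round(b[0],1),np.round(b[1],1),round(b[2],1),"zmax",np.percentile(z,98).round(1))
            q=abs(R[:,0]-b[0][0])<20
            for y in np.arange(b[0][1]-40,b[0][1]+41,8):
                g=q&(abs(R[:,1]-y)<4); print(int(y-b[0][1]),np.round(np.median(z[g]),1) if g.any() else None,end="; ")
            print()
E
python3 onsh.py
```

```text
top 696 [-9.  86.6] [71.8 74.7] 82.4 zmax 171.4
-40 128.9; -32 170.5; -24 145.1; -16 135.5; -8 130.6; 0 129.6; 8 129.4; 16 130.6; 24 134.3; 32 136.8; 40 None; 
scene 266 [-13.8  90.9] [63.5 60.6] 89.3 zmax 170.0
-40 None; -32 159.8; -24 159.3; -16 None; -8 None; 0 None; 8 130.0; 16 130.6; 24 133.5; 32 131.9; 40 None;
```

```bash
cat >> h.py <<'E'
def rackw(x,y):
    a=np.radians(6.1);u=np.array([-np.sin(a),np.cos(a)]);v=np.array([-np.cos(a),-np.sin(a)]);H=np.array([.5158,.2225])
    return H+u*x/1000+v*y/1000
E
python3 - <<'E'
from h import *
print(rackw(-10,80)); plan([(*rackw(-150,80),.25,6.1)])
E
```

```text
[0.43731561 0.20405549]
from [ 0.3918 -0.0921  0.2447  6.2914]
[0.45219258 0.06484818 0.25       6.1       ] -> [ 1.545 -2.989 -0.105  0.019]
```

Call:
servo_tool([
  [85, 0, 0, 0, 0],
  [85, 0, 0, 0, 0],
  [85, 0, 0, 0, 0],
  [85, 0, 0, 0, 0],
  [85, 0, 0, 0, 0],
  [85, 0, 0, 0, 0],
  [85, 0, 0, 0, 0],
  [85, 0, 0, 0, 0],
  [85, 0, 0, 0, 0],
  [85, 0, 0, 0, 0],
])

```text
time: 30.38
tcp_pos: [0.3918, -0.093, 0.2448]
eef_rot: [3.137, 0.171, 0.0]
ft_force: [0.0, 0.4, 0.6]
grip_width: 0.995
finger_force: 0.0
```

```bash
python3 onsh.py
```

```text
top 849 [-7.5 73.4] [82.7 73.7] 89.4 zmax 159.9
-40 154.2; -32 157.4; -24 145.6; -16 134.6; -8 130.1; 0 129.1; 8 129.1; 16 130.5; 24 135.6; 32 147.8; 40 150.5; 
scene 458 [-13.6  78.1] [96.7 61.2] 88.6 zmax 158.6
-40 148.8; -32 135.0; -24 130.5; -16 128.8; -8 129.5; 0 130.5; 8 132.6; 16 141.2; 24 154.8; 32 157.3; 40 None;
```

```bash
cat > rim.py <<'E'
from h import *
a=np.radians(6.1);u=np.array([-np.sin(a),np.cos(a)]);v=np.array([-np.cos(a),-np.sin(a)]);H=np.array([.5158,.2225])
for n in("top","scene"):
    W=cloud(n); r=(W[...,:2]-H)@np.stack([u,v],1)*1000; Z=W[...,2]*1000
    m=(r[...,0]>-56)&(r[...,0]<75)&(abs(r[...,1])<132)&(Z>146)&(Z<172)
    R=r[m]; b=cv2.minAreaRect(R.astype(np.float32)); print(n,m.sum(),np.round(b[0],1),np.round(b[1],1),round(b[2],1))
E
python3 rim.py
```

```text
top 260 [-13.  66.] [72.5 62.2] 89.1
scene 192 [-13.7  67.1] [65.7 61.3] 88.3
```

Call:
servo_tool([
  [85, 1.0, 0, -0.1, 0],
  [85, 1.6, -0.5, -0.1, 0],
  [85, 1.6, -1, -0.1, 0],
  [85, 1.6, -1, -0.1, 0],
  [85, 1.6, -1, -0.1, 0],
  [85, 1.6, -1, -0.1, 0],
  [85, 1.6, -1, -0.1, 0],
  [85, 1.6, -1, -0.1, 0],
  [85, 1.6, -1, -0.1, 0],
  [85, 1.6, -1, -0.1, 0],
])

```text
time: 31.82
tcp_pos: [0.4658, -0.0346, 0.2498]
eef_rot: [3.137, 0.171, -0.0]
ft_force: [-0.8, -1.2, -0.8]
grip_width: 0.995
finger_force: 0.0
```

```bash
python3 rim.py; python3 onsh.py; python3 -c "
from h import *
plan([(*rackw(-13,70),.25,6.1),(*rackw(-13,70),.127,6.1)])"
```

```text
top 360 [-12.4  71.4] [77.9 62.2] 88.7
scene 201 [-13.6  74. ] [78.  60.8] 88.5
top 840 [-7. 76.] [81.1 75.9] 86.7 zmax 161.9
-40 159.9; -32 160.8; -24 145.1; -16 134.0; -8 130.0; 0 129.2; 8 129.0; 16 130.8; 24 134.9; 32 146.5; 40 146.6; 
scene 374 [-13.2  84.5] [89.4 61.5] 89.0 zmax 163.2
-40 160.8; -32 159.0; -24 None; -16 130.3; -8 129.0; 0 128.7; 8 130.9; 16 135.1; 24 144.0; 32 145.2; 40 None; 
from [ 0.4659 -0.0346  0.2498  6.2274]
[0.44757778 0.20213512 0.25       6.1       ] -> [ 1.500e-01 -4.746e+00 -4.000e-03  1.300e-02]
[0.44757778 0.20213512 0.127      6.1       ] -> [ 0.    0.    2.46 -0.  ]
```

Call:
servo_tool([
  [85, 0.03, -1.2, 0, 0],
  [85, 0.06, -2.4, 0, 0],
  [85, 0.09, -3.6, 0, 0],
  [85, 0.09, -4.74, 0, 0],
  [85, 0.09, -4.74, 0.3, 0],
  [85, 0.09, -4.74, 1.2, 0],
  [85, 0.09, -4.74, 2, 0],
  [85, 0.09, -4.74, 2.46, 0],
  [85, 0.09, -4.74, 2.46, 0],
  [85, 0.09, -4.74, 2.46, 0],
])

```text
time: 33.28
tcp_pos: [0.4454, 0.2012, 0.1279]
eef_rot: [-3.137, -0.169, -0.002]
ft_force: [-0.2, 0.4, 0.1]
grip_width: 0.995
finger_force: 0.0
```

Call:
servo_tool([
  [50, 0, 0, 0, 0],
  [50, 0, 0, 0, 0],
  [50, 0, 0, 0, 0],
  [50, 0, 0, 0, 0],
  [50, 0, 0, -0.3, 0],
  [50, 0, 0, -0.3, 0],
], newtons=30)

```text
time: 34.02
tcp_pos: [0.4454, 0.2019, 0.1433]
eef_rot: [-3.136, -0.171, -0.004]
ft_force: [0.4, -0.1, -1.8]
grip_width: 0.695
finger_force: 33.0
```

```bash
python3 rk.py; python3 sec.py
```

```text
rack xy mm [-13.   72.2] z 143.3 hd 6.2 [ 0.4 -0.1 -1.8]
[0.4454 0.2019 0.1433 6.2318] [ 0.4 -0.1 -1.8] 33.030386567115784
  68 ...................|...................
  64 ...................|...................
  60 ...................|...................
  56 ...................|...................
  52 ...................|...................
  48 ...................|...................
  44 ...................|...................
  40 .tt................|...................
  36 t**................|...................
  32 .t........ttt......|...................
  28 ..........ttt......|...................
  24 ............t......|.......t.s.........
  20 ............ts.....|.......***s........
  16 ............s*.....|......t***.........
  12 .............**....|.....tt............
   8 .............s**s..|....t*t............
   4 ..............***s.|...s**t............
   0 ...............*sssssssss..............
  -4 .................ssssss................
  -8 ...................s...................
 -12 ...................|...................
 -16 ...ttttttttt.t.....|....s.ssss****t***.
 -20 s.tttttttttttt.....|....ssss***********
 -24 ...t...tttt........|...sss.sss******s*s
 -28 ...................|...................
 -32 ...................|...................
 -36 ...................|...................
 -40 ...................|...................
```

Call:
servo_tool([
  [50, -0.1, 0, 0.15, 0],
  [50, -0.4, 0, 0.15, 0],
  [50, -0.7, 0, 0.15, 0],
  [50, -0.7, 0, 0.0, 0],
  [50, -0.66, 0, -0.16, 0],
  [50, -0.64, 0, -0.32, 0],
  [50, -0.65, 0, -0.48, 0],
  [50, -0.69, 0, -0.64, 0],
  [50, -0.76, 0, -0.8, 0],
  [50, -0.78, 0, -0.86, 0],
], newtons=30)

```text
time: 35.38
tcp_pos: [0.4081, 0.1977, 0.1892]
eef_rot: [-3.136, -0.17, -0.011]
ft_force: [0.4, 0.0, -1.2]
grip_width: 0.694
finger_force: 36.5
```

```bash
python3 rk.py; python3 sec.py
```

```text
rack xy mm [-13.2 109.7] z 189.2 hd 6.2 [ 0.4  0.  -1.2]
[0.4081 0.1977 0.1892 6.2194] [ 0.4  0.  -1.2] 36.5383243560791
  68 ...................|...s...............
  64 ...................|...................
  60 ...................|...................
  56 ...................|...................
  52 ...................|...................
  48 ...................|......tt...........
  44 ...................|.....tt*...........
  40 ...................|.....***...........
  36 ...................|......ss...........
  32 ...................|......ss...........
  28 ...................|......ss...........
  24 ...................|.......s...........
  20 ...................|.......s...........
  16 ...................|.......s...........
  12 ...................|.....t.s...........
   8 ...................|.....tt............
   4 .......t.....tt....|....t*s............
   0 ......tts...t***s..|...tt..............
  -4 ......t*s...*****s.|...................
  -8 .......*****t..sss.|...................
 -12 .......t***tt......|...................
 -16 ...................|...................
 -20 ...................|...................
 -24 ...................|...................
 -28 ...................|...................
 -32 ...................|...................
 -36 ...................|...................
 -40 ...................|...................
```

Call:
servo_tool([
  [50, 0.3, 0, 0, 0],
  [50, 0.3, 0, 0.5, 0],
  [50, 0.1, 0, 0.5, 0],
  [50, -0.16, 0, 0.5, 0],
  [50, -0.17, 0, 0.36, 0],
  [50, -0.24, 0, 0.26, 0],
  [50, -0.31, 0, 0.16, 0],
  [50, -0.39, 0, 0.11, 0],
  [50, -0.46, 0, 0.07, 0],
  [50, -0.46, 0, 0.07, 0],
])

```text
time: 36.72
tcp_pos: [0.3845, 0.1948, 0.1813]
eef_rot: [-3.137, -0.17, -0.009]
ft_force: [6.9, 1.2, -9.7]
grip_width: 0.69
finger_force: 34.9
```

```bash
python3 rk.py; python3 sec.py
```

```text
rack xy mm [-13.6 133.5] z 181.3 hd 6.2 [ 6.9  1.2 -9.7]
[0.3845 0.1948 0.1813 6.2071] [ 6.9  1.2 -9.7] 34.91761386394501
  68 ...................|...s...............
  64 ...................|...................
  60 ...................|...................
  56 ...................|.....*s............
  52 ...................|....t*.............
  48 ...................|....*s.............
  44 ...................|....s**s...........
  40 ...................|.....s**...........
  36 ...................|......s*s..........
  32 ...................|......s*s..........
  28 ...................|.......**..........
  24 ...................|.......s*..........
  20 ...................|........s..........
  16 ...................|........s..........
  12 ...................|.......ss..........
   8 ............tts....|.......s...........
   4 ............**.....|.......s...........
   0 .............**t...|.......s...........
  -4 .............**t...|....t..............
  -8 ...................|...tt..............
 -12 ...................|...................
 -16 ...................|...................
 -20 ...................|...................
 -24 ...................|...................
 -28 ...................|...................
 -32 ...................|...................
 -36 ...................|...................
 -40 ...................|...................
```

Call:
servo_tool([
  [50, 0.4, 0, 0, 0],
  [50, 1.3, 0, 0.3, 0],
  [50, 2.3, 0, 0.48, 0],
  [50, 3.3, 0, 0.48, 0],
  [50, 4.2, 0, 0.48, 0],
  [50, 4.6, 0, 0.48, 0],
  [50, 4.8, 0, 0.48, 0],
  [50, 4.95, 0, 0.48, 0],
  [50, 5.05, 0, 0.48, 0],
  [50, 5.05, 0, 0.48, 0],
])

```text
time: 38.08
tcp_pos: [0.6225, 0.2208, 0.1553]
eef_rot: [3.132, 0.171, -0.05]
ft_force: [-39.5, -7.9, 12.4]
grip_width: 0.692
finger_force: 56.1
```

```bash
python3 rk.py; python3 sec.py
```

```text
rack xy mm [ -13.1 -105.9] z 155.3 hd 6.3 [-39.5  -7.9  12.4]
[0.6225 0.2208 0.1553 6.2558] [-39.5  -7.9  12.4] 56.125222320188186
  68 ...................|....s..............
  64 ...................|...................
  60 ...................|...................
  56 ...................|....s..............
  52 ...................|...ss..............
  48 ...................|...ss..............
  44 ...................|...ssss............
  40 ...................|....sss............
  36 ...................|.....ss............
  32 ...................|......ss...t*s.....
  28 ...................|......ss*****s.....
  24 ...................|.......*****ss.....
  20 ...................|........s*sts......
  16 ...................|............s......
  12 ...................|...................
   8 ...................|...................
   4 ...................|...................
   0 ...................|...................
  -4 ...................|t..................
  -8 ................ttttt..................
 -12 ................ttttt..................
 -16 ................tt.|...................
 -20 ...................|..........s........
 -24 ...................|.........ss........
 -28 .ttttttttttt*tttt..|........s.s.ss.....
 -32 ttttttttttt***ttt..|.......ss.ssss.....
 -36 .ttttttt.t*t*tttt..|.......s..ssss.....
 -40 ...................|..........s.s......
```

Call:
servo_tool([
  [50, 0, 0, 0, 0],
  [50, 0.08, 0, 0, 0],
  [50, 0.16, 0, 0, 0],
  [50, 0.24, 0, 0, 0],
  [50, 0.24, 0, 0, 0],
], newtons=20)

```text
time: 38.8
tcp_pos: [0.6248, 0.221, 0.1544]
eef_rot: [3.127, 0.174, -0.091]
ft_force: [-72.7, -16.5, 28.4]
grip_width: 0.691
finger_force: 71.7
```

```bash
python3 rk.py; python3 sec.py|head -32
```

```text
rack xy mm [ -13.1 -108.3] z 154.4 hd 6.4 [-72.7 -16.5  28.4]
[0.6248 0.221  0.1544 6.3526] [-72.7 -16.5  28.4] 71.70431613922119
  68 ...................|...................
  64 ...................|...................
  60 ...................|...................
  56 ...................|...ss..............
  52 ...................|...s...............
  48 ...................|..sss..............
  44 ...................|...sss.............
  40 ...................|....ss.............
  36 ...................|.....ss....ts......
  32 ...................|.....ss....**......
  28 ...................|......ss****s......
  24 ...................|......ss***ts......
  20 ...................|............s......
  16 ...................|...................
  12 ...................|...................
   8 ...................|...................
   4 ...................|...................
   0 ...................|...t...............
  -4 .................t.|t..................
  -8 ................tttttt.................
 -12 ...............tttttt..................
 -16 ...............tt..|...................
 -20 ...................|.........ss........
 -24 .....t.tt..........|........sss.s......
 -28 t*ttttttttt**tttt..|.......ssssss......
 -32 t*ttttttttt**tttt..|......sssssss......
 -36 ..tt...t.t.........|.......s.ssss......
 -40 ...................|............s......
```

Call:
servo_tool([
  [50, -0.5, 0, -0.1, 0],
  [50, -1.2, 0, -0.5, 0],
  [50, -2.2, 0, -0.72, 0],
  [50, -3.2, 0, -0.72, 0],
  [50, -4.2, 0, -0.72, 0],
  [50, -4.7, 0, -0.72, 0],
  [50, -4.7, 0, -0.72, 0],
], newtons=20)

```text
time: 39.78
tcp_pos: [0.4113, 0.1981, 0.1942]
eef_rot: [-3.136, -0.172, -0.003]
ft_force: [1.1, -0.3, -1.2]
grip_width: 0.688
finger_force: 68.2
```

```bash
python3 rk.py; python3 sec.py|head -26
```

```text
rack xy mm [-13.1 106.5] z 194.2 hd 6.3 [ 1.1 -0.3 -1.2]
[0.4113 0.1981 0.1942 6.2809] [ 1.1 -0.3 -1.2] 68.18919897079468
  68 ...................|...s...............
  64 ...................|...................
  60 ...................|...................
  56 ...................|..ss...............
  52 ...................|..ss...............
  48 ...................|..sss..............
  44 ...................|..ss**.............
  40 ...................|...s**.............
  36 ...................|....s**............
  32 ...................|.....s*............
  28 ...................|.....ss............
  24 ...................|......ss...........
  20 ...................|......ss...........
  16 ...................|......s............
  12 ...................|......s............
   8 ...................|......s............
   4 ...................|.....s.............
   0 ...................|...................
  -4 ......t............|...................
  -8 ......*st..........|...................
 -12 ......***ttt.......|...................
 -16 ......s***tt....t..|...................
 -20 ..........t........|...................
 -24 ...................|...................
 -28 ...................|...................
```

Call:
servo_tool([
  [50, -0.2, 0, 0, 0],
  [50, -0.3, 0, 0, 0],
  [50, -0.4, 0, 0, 0],
  [50, -0.5, 0, 0, 0],
  [50, -0.6, 0, 0.02, 0],
  [50, -0.7, 0, 0.04, 0],
  [50, -0.8, 0, 0.04, 0],
  [50, -0.8, 0, 0.04, 0],
])

```text
time: 40.88
tcp_pos: [0.3794, 0.1945, 0.1954]
eef_rot: [-3.134, -0.168, -0.034]
ft_force: [19.0, 1.2, -1.1]
grip_width: 0.689
finger_force: 48.3
```

```bash
python3 rk.py; python3 sec.py|head -26
```

```text
rack xy mm [-13.4 138.6] z 195.4 hd 6.1 [19.   1.2 -1.1]
[0.3794 0.1945 0.1954 6.1312] [19.   1.2 -1.1] 48.26933741569519
  68 ...................|...s...............
  64 ...................|...................
  60 ...................|..s................
  56 ...................|..ss...............
  52 ...................|..s**..............
  48 ...................|..s***.............
  44 ...................|....***............
  40 ...................|.....***...........
  36 ...................|......**...........
  32 ...................|......s*s..........
  28 ...................|......s*s..........
  24 ...................|.......**..........
  20 ...................|.......ss..........
  16 ...................|.......ss..........
  12 ...................|.......ss..........
   8 ...................|.......s...........
   4 ...................|.......s...........
   0 ...................|......s............
  -4 ...................|...................
  -8 ..............t....|...................
 -12 ..............t....|...................
 -16 ...............t...|...................
 -20 ...................|...................
 -24 ...................|...................
 -28 ...................|...................
```

Call:
servo_tool([
  [50, -0.1, 0, 0, 0],
  [50, -0.2, 0, 0, 0],
  [50, -0.3, 0, 0, 0],
  [50, -0.3, 0, 0, 0],
])

```text
time: 41.48
tcp_pos: [0.357, 0.192, 0.1909]
eef_rot: [3.137, 0.171, -0.001]
ft_force: [-0.6, 0.4, 0.1]
grip_width: 0.588
finger_force: 0.0
```

```bash
python3 rk.py; python3 sec.py|head -26
```

```text
rack xy mm [-13.5 161.1] z 190.9 hd 6.2 [-0.6  0.4  0.1]
[0.357  0.192  0.1909 6.2407] [-0.6  0.4  0.1] 0.0
  68 ...................|...s...............
  64 ...................|...................
  60 ...................|...................
  56 ...................|...................
  52 ...................|...................
  48 ...................|...................
  44 ...................|...................
  40 ...................|...................
  36 ..................s|...................
  32 ...................|...................
  28 ...................|...................
  24 ...................|...................
  20 ...................|...................
  16 ..................s|...................
  12 ...................|.s.................
   8 ...................s...................
   4 ...................|...................
   0 ...................|...................
  -4 ...................|ss.................
  -8 ...................sss**t..............
 -12 ...................|ss****.............
 -16 ...................|ss.**s.............
 -20 ...................|....s..........tt..
 -24 ...................|..............tttt.
 -28 ...................|................tt.
```

Call:
servo_tool([
  [85, 0, 0, -0.6, 0],
  [85, 0.4, 0.5, -1.2, 0],
  [85, 0.8, 1.5, -1.2, 0],
  [85, 1.2, 2.6, -1.2, 0],
  [85, 1.5, 3.7, -1.2, 0],
  [85, 1.5, 4.6, -1.2, 0],
  [85, 1.5, 4.6, -1.2, 0],
  [85, 1.5, 4.6, -1.2, 0],
  [85, 1.5, 4.6, -1.2, 0],
  [85, 1.5, 4.6, -1.2, 0],
])

```text
time: 42.82
tcp_pos: [0.4571, -0.0274, 0.2513]
eef_rot: [-3.137, -0.174, -0.0]
ft_force: [0.4, 0.2, 0.0]
grip_width: 0.993
finger_force: 0.0
```

Call:
servo_tool([
  [85, 0, 0, 0, 0],
  [85, 0, 0, 0, 0],
  [85, 0, 0, 0, 0],
  [85, 0, 0, 0, 0],
  [85, 0, 0, 0, 0],
  [85, 0, 0, 0, 0],
  [85, 0, 0, 0, 0],
  [85, 0, 0, 0, 0],
  [85, 0, 0, 0, 0],
  [85, 0, 0, 0, 0],
])

```text
time: 44.08
tcp_pos: [0.4572, -0.0285, 0.2513]
eef_rot: [-3.137, -0.171, 0.0]
ft_force: [1.0, -0.2, 0.0]
grip_width: 0.995
finger_force: 0.0
```

```bash
python3 rim.py; python3 onsh.py; python3 rim.py; python3 look.py|grep -E "sat (2|3)"; python3 rk.py
```

```text
top 361 [-1.7 74.8] [61.7 77.8] 4.3
scene 147 [-2.6 78.3] [61.3 74. ] 4.9
top 812 [ 4.2 81.9] [77.3 82.4] 4.7 zmax 169.1
-40 129.6; -32 168.1; -24 157.6; -16 137.2; -8 131.0; 0 129.1; 8 129.4; 16 130.1; 24 133.2; 32 140.6; 40 140.7; 
scene 368 [-3.7 86.8] [61.7 73.6] 4.9 zmax 170.1
-40 167.4; -32 165.3; -24 153.1; -16 None; -8 None; 0 129.7; 8 129.2; 16 129.9; 24 135.6; 32 139.3; 40 136.0; 
top 259 [-2.4 82.8] [61.8 67.3] 5.1
scene 150 [-3.5 79.6] [61.2 76.6] 5.3
scene [187. 145.] 153 [ 272.9 -530.8] [143.6   6.3] 0.3 z98 0.059 sat 30.0
scene [182. 176.] 450 [ 401.2 -490.9] [ 93.1 167.3] 85.7 z98 0.059 sat 37.0
scene [255. 194.] 570 [ 398.8 -240.7] [200.7 104. ] 18.2 z98 0.032 sat 34.0
scene [235. 290.] 574 [ 737.8 -199.1] [88.8 86.2] 17.0 z98 0.042 sat 29.0
top [419. 203.] 132 [ 521.1 -517.7] [58.6 26.7] 19.9 z98 0.059 sat 30.0
top [303. 227.] 424 [ 452.1 -213.2] [77.5 60.1] 23.1 z98 0.034 sat 35.0
rack xy mm [-243.3   85. ] z 251.3 hd 6.2 [0.6 0.8 0.5]
```

Call:
servo_tool([
  [85, 0, 0, 0, 0],
  [85, 0, 0, 0, 0],
  [85, 0, 0, 0, 0],
  [85, 0, 0, 0, 0],
  [85, 0, 0, 0, 0],
  [85, 0, 0, 0, 0],
  [85, 0, 0, 0, 0],
  [85, 0, 0, 0, 0],
  [85, 0, 0, 0, 0],
  [85, 0, 0, 0, 0],
])

```text
time: 45.72
tcp_pos: [0.4571, -0.0285, 0.2513]
eef_rot: [-3.137, -0.171, 0.0]
ft_force: [-0.6, -0.8, -1.3]
grip_width: 0.992
finger_force: 0.0
```

Call:
servo_tool([
  [85, 0, 0, 0, 0],
  [85, 0, 0, 0, 0],
  [85, 0, 0, 0, 0],
  [85, 0, 0, 0, 0],
  [85, 0, 0, 0, 0],
  [85, 0, 0, 0, 0],
  [85, 0, 0, 0, 0],
  [85, 0, 0, 0, 0],
  [85, 0, 0, 0, 0],
  [85, 0, 0, 0, 0],
])

```text
time: 46.98
tcp_pos: [0.4572, -0.0285, 0.2513]
eef_rot: [-3.137, -0.171, 0.0]
ft_force: [-0.7, -0.3, -0.7]
grip_width: 1.0
finger_force: 0.0
```

Call:
servo_tool([
  [85, 0, 0, 0, 0],
  [85, 0, 0, 0, 0],
  [85, 0, 0, 0, 0],
  [85, 0, 0, 0, 0],
  [85, 0, 0, 0, 0],
  [85, 0, 0, 0, 0],
  [85, 0, 0, 0, 0],
  [85, 0, 0, 0, 0],
  [85, 0, 0, 0, 0],
  [85, 0, 0, 0, 0],
])

```text
time: 48.22
tcp_pos: [0.4571, -0.0285, 0.2513]
eef_rot: [3.137, 0.171, 0.0]
ft_force: [0.2, 0.0, 0.1]
grip_width: 0.994
finger_force: 0.0
```

```bash
for i in 1 2 3; do python3 rim.py; done; python3 onsh.py|grep -A1 top; python3 -c "
from h import *
for v in (58,68): plan([(*rackw(-3,v),.25,11),(*rackw(-3,v),.129,11)])"
```

```text
top 358 [-1.2 74.5] [62.6 77.8] 4.4
scene 206 [-2.5 75.6] [62.  80.2] 4.2
top 366 [-2.  77.4] [62.1 78. ] 4.4
scene 200 [-3.4 77.9] [62.  80.4] 4.5
top 372 [-1.6 77.8] [62.5 77.5] 4.7
scene 205 [-2.5 77.6] [62.7 81.4] 3.9
top 837 [ 3.3 75.7] [72.8 77.9] 4.2 zmax 157.2
-40 154.1; -32 152.7; -24 138.6; -16 131.7; -8 130.0; 0 129.6; 8 130.2; 16 131.8; 24 139.0; 32 154.0; 40 154.5; 
from [ 0.4571 -0.0285  0.2513  6.2248]
[ 0.45844719  0.21335367  0.25       11.        ] -> [ 0.55  -4.806  0.026 -0.478]
[ 0.45844719  0.21335367  0.129      11.        ] -> [ 0.    0.    2.42 -0.  ]
from [ 0.4571 -0.0285  0.2513  6.2248]
[ 0.44850381  0.21229103  0.25       11.        ] -> [ 0.35  -4.806  0.026 -0.478]
[ 0.44850381  0.21229103  0.129      11.        ] -> [ 0.    0.    2.42 -0.  ]
```

Call:
servo_tool([
  [85, 0.1, -1.2, 0, -0.2],
  [85, 0.3, -2.4, 0, -0.48],
  [85, 0.44, -3.6, 0, -0.48],
  [85, 0.44, -4.8, 0, -0.48],
  [85, 0.44, -4.8, 0.3, -0.48],
  [85, 0.44, -4.8, 1.3, -0.48],
  [85, 0.44, -4.8, 2.1, -0.48],
  [85, 0.44, -4.8, 2.48, -0.48],
  [85, 0.44, -4.8, 2.48, -0.48],
  [85, 0.44, -4.8, 2.48, -0.48],
])

```text
time: 49.88
tcp_pos: [0.4544, 0.2126, 0.1293]
eef_rot: [-3.127, -0.301, -0.005]
ft_force: [1.3, 0.5, 0.6]
grip_width: 0.995
finger_force: 0.0
```

Call:
servo_tool([
  [50, 0, 0, 0, 0],
  [50, 0, 0, 0, 0],
  [50, 0, 0, 0, 0],
  [50, 0, 0, 0, 0],
  [50, 0, 0, -0.15, 0],
  [50, 0, 0, -0.15, 0.49],
  [50, 0, 0, -0.15, 0.49],
], newtons=20)

```text
time: 50.75
tcp_pos: [0.4527, 0.2124, 0.1346]
eef_rot: [3.137, 0.169, -0.001]
ft_force: [-0.3, -0.6, -1.6]
grip_width: 0.698
finger_force: 23.1
```

```bash
python3 rk.py; python3 sec.py|head -28
```

```text
rack xy mm [-3.3 63.9] z 134.6 hd 6.2 [-0.3 -0.6 -1.6]
[0.4527 0.2124 0.1346 6.185 ] [-0.3 -0.6 -1.6] 23.096224665641785
  68 ...................|...s...............
  64 ...................|...................
  60 ...................|...................
  56 ...................|...................
  52 ...................|...................
  48 ...................|...................
  44 ...................|...................
  40 ...................|...................
  36 ...................|...................
  32 ...................|...................
  28 ......ttt..........|.....s.............
  24 ......ttt..........|....**s............
  20 .......ttt.........|....s*s............
  16 .........t.........|...................
  12 .........tt........|...................
   8 ..........**.......|...................
   4 ..........****ts...|s..................
   0 ...........t*****ssss..................
  -4 ............t****sss........t..........
  -8 .tttttt............|.sssss************t
 -12 ttttttt............|.ssssss************
 -16 ...................|.s...s.s..t**t.**t.
 -20 ...................|...................
 -24 ...................|...................
 -28 ...................|...................
 -32 ...................|...................
 -36 ...................|...................
```

Call:
servo_tool([
  [50, -0.3, 0, 0, 0],
  [50, -0.62, 0, 0, 0],
  [50, -0.62, 0, -0.2, 0],
  [50, -0.62, 0, -0.36, 0],
  [50, -0.61, 0, -0.53, 0],
  [50, -0.66, 0, -0.68, 0],
  [50, -0.71, 0, -0.82, 0],
  [50, -0.8, 0, -0.94, 0],
  [50, -0.89, 0, -1.06, 0],
  [50, -0.89, 0, -1.06, 0],
])

```text
time: 52.1
tcp_pos: [0.4089, 0.2078, 0.189]
eef_rot: [-3.137, -0.168, -0.002]
ft_force: [0.9, -1.3, -2.1]
grip_width: 0.697
finger_force: 23.7
```

```bash
python3 rk.py; python3 sec.py|head -28
```

```text
rack xy mm [ -3.3 107.9] z 189.0 hd 6.1 [ 0.9 -1.3 -2.1]
[0.4089 0.2078 0.189  6.1334] [ 0.9 -1.3 -2.1] 23.66165667772293
  68 ...................|...s...............
  64 ...................|...................
  60 ...................|...................
  56 ...................|...................
  52 ...................|...................
  48 ...................|...................
  44 ...................|...................
  40 ...................|....*..............
  36 ...................|..ss*..............
  32 ...................|..sss..............
  28 ...................|...ss..............
  24 ...................|...s*s.............
  20 ...................|....ss.............
  16 ...................|....ss.............
  12 ...................|....ss.............
   8 ...................|....ss.............
   4 ...................|....s..............
   0 ......tt...........|....s..............
  -4 ......t*tttt.......|....s..............
  -8 .......******s.....|...................
 -12 .......*******t....|...................
 -16 ...........s**ttt..|...................
 -20 ..............tt...|...................
 -24 ...................|...................
 -28 ...................|...................
 -32 ...................|...................
 -36 ...................|...................
```

Call:
servo_tool([
  [50, -0.1, 0, -0.08, 0],
  [50, -0.2, 0, -0.14, 0],
  [50, -0.31, 0, -0.18, 0],
  [50, -0.42, 0, -0.21, 0],
  [50, -0.53, 0, -0.22, 0],
  [50, -0.6, 0, -0.22, 0],
  [50, -0.6, 0, -0.22, 0],
])

```text
time: 53.08
tcp_pos: [0.3801, 0.2048, 0.2008]
eef_rot: [-3.136, -0.168, -0.008]
ft_force: [5.4, 0.2, -0.3]
grip_width: 0.699
finger_force: 22.4
```

```bash
python3 rk.py; python3 sec.py|head -28
```

```text
rack xy mm [ -3.2 136.8] z 200.8 hd 6.1 [ 5.4  0.2 -0.3]
[0.3801 0.2048 0.2008 6.13  ] [ 5.4  0.2 -0.3] 22.35536037493148
  68 ...................|...s...............
  64 ...................|...................
  60 ...................|...................
  56 ...................|...................
  52 ...................|...................
  48 ...................|..ss...............
  44 ...................|..s................
  40 ...................|.ss*s..............
  36 ...................|..s***.............
  32 ...................|..ss**s............
  28 ...................|.....**s...........
  24 ...................|.....**s...........
  20 ...................|......s*s..........
  16 ...................|......s*...........
  12 ...................|......s*s..........
   8 ...................|.......s...........
   4 ...................|.......s...........
   0 ...................|.......s...........
  -4 ...................|......ss...........
  -8 ...................|......s............
 -12 .............tt....|...................
 -16 .............tt....|.....s.............
 -20 ..............tt...|...................
 -24 ...............t...|...................
 -28 ...................|...................
 -32 ...................|...................
 -36 ...................|...................
```

Call:
servo_tool([
  [50, -0.1, 0, 0, 0],
  [50, -0.2, 0, 0, 0],
  [50, -0.3, 0, 0, 0],
  [50, -0.3, 0, 0, 0],
])

```text
time: 53.68
tcp_pos: [0.3643, 0.2031, 0.2001]
eef_rot: [-3.137, -0.168, -0.003]
ft_force: [3.6, -0.2, 1.2]
grip_width: 0.692
finger_force: 21.7
```

```bash
python3 rk.py; python3 sec.py|head -28
```

```text
rack xy mm [ -3.2 152.7] z 200.1 hd 6.1 [ 3.6 -0.2  1.2]
[0.3643 0.2031 0.2001 6.1361] [ 3.6 -0.2  1.2] 21.671146032895194
  68 ...................|...s...............
  64 ...................|...................
  60 ...................|...................
  56 ...................|...................
  52 ...................|...................
  48 ...................|.ss................
  44 ...................|.sss...............
  40 ...................|.s****.............
  36 ...................|..ss****...........
  32 ...................|.....***s..........
  28 ...................|......***..........
  24 ...................|.......**..........
  20 ...................|........**.........
  16 ...................|........s*.........
  12 ...................|........s*s........
   8 ...................|.........ss........
   4 ...................|.........*.........
   0 ...................|.........s.........
  -4 ...................|........ss.........
  -8 ...................|........s..........
 -12 ...................|........s..........
 -16 ...................|...................
 -20 ...................|...................
 -24 ...................|...................
 -28 ...................|...................
 -32 ...................|...................
 -36 ...................|...................
```

Call:
servo_tool([
  [50, 0.5, 0, 0, 0],
  [50, 1.4, 0, 0, 0],
  [50, 2.3, 0, 0, 0],
  [50, 3.2, 0, 0.2, 0],
  [50, 4.0, 0, 0.4, 0],
  [50, 4.6, 0, 0.6, 0],
  [50, 4.9, 0, 0.75, 0],
  [50, 5.05, 0, 0.8, 0],
  [50, 5.05, 0, 0.8, 0],
])

```text
time: 54.9
tcp_pos: [0.6144, 0.2299, 0.158]
eef_rot: [3.137, 0.168, -0.004]
ft_force: [-0.2, -0.5, -1.6]
grip_width: 0.691
finger_force: 25.5
```

```bash
python3 rk.py; python3 sec.py
```

```text
rack xy mm [ -3.2 -98.8] z 158.0 hd 6.1 [-0.2 -0.5 -1.6]
[0.6144 0.2299 0.158  6.1244] [-0.2 -0.5 -1.6] 25.529350334691117
  68 ...................|...................
  64 ...................|...................
  60 ...................|...................
  56 ...................|...................
  52 ...................|...................
  48 ...................|.ss................
  44 ...................|.ss.s..............
  40 ...................|..ssss.............
  36 ...................|..sss*s............
  32 ...................|.....s*s.....t*....
  28 ...................|......s*s....**....
  24 ...................|.......s******s....
  20 ...................|........*****ts....
  16 ...................|........st....s....
  12 ...................|...................
   8 ...................|...................
   4 ...................|...................
   0 ...................|...................
  -4 ...................|...................
  -8 ...................|...................
 -12 ...................|...................
 -16 ...................|...................
 -20 ...................|...t...............
 -24 ...................|...........*s......
 -28 .....t.t.t.t..t....|...........*s.s....
 -32 ttttttttttt*ttttttttt........ssssss....
 -36 tttttttt****ttttt**ttt.......ss.sss....
 -40 ..t.....tt.t.......|............s.ss...
```

Call:
servo_tool([
  [50, 0.04, 0, 0.03, 0],
  [50, 0.04, 0, 0.04, 0],
  [85, 0.04, 0, 0.04, 0],
  [85, 0.04, 0, 0.04, 0],
  [85, 0.04, 0, 0.04, 0],
  [85, 0.04, 0, 0.04, 0],
  [85, 0.04, 0, 0.04, 0],
  [85, 0.04, 0, 0.04, 0],
])

```text
time: 56.0
tcp_pos: [0.6171, 0.2301, 0.1568]
eef_rot: [-3.137, -0.168, -0.0]
ft_force: [1.0, -0.5, -0.1]
grip_width: 0.999
finger_force: 0.0
```

```bash
python3 rk.py; python3 sec.py
```

```text
rack xy mm [  -3.2 -101.5] z 156.8 hd 6.1 [ 1.  -0.5 -0.1]
[0.6171 0.2301 0.1568 6.126 ] [ 1.  -0.5 -0.1] 0.0
  68 ...................|...................
  64 ...................|...................
  60 ...................|...................
  56 ...................|...................
  52 ...................|...................
  48 ...................|...................
  44 ...................|.ss................
  40 ...................|.sss...............
  36 ...................|.sssss.............
  32 ...................|..sssss......*s....
  28 ...................|.....ssst.tt**s....
  24 ...................|......s*******s....
  20 ...................|.......s*****ss....
  16 ...................|.......st....s.....
  12 ...................|........t..........
   8 ...................|...................
   4 ...................|...................
   0 ...................|...................
  -4 ...................|...................
  -8 ...................|...................
 -12 ...................|...................
 -16 ...................|...................
 -20 ...................|...t...............
 -24 ...................|...t......ss.......
 -28 .tttttttttttttttttttt.........ss.ss....
 -32 .ttttt**t*******tttttt......ss.ssss....
 -36 tttttt*tt*****t***tttt......ss.ssss....
 -40 ...................|...........s.ss....
```

Call:
servo_tool([
  [85, 0, 0, -0.6, 0],
  [85, 0, 0, -1.3, 0],
  [20, 0.4, 0, -1.3, 0],
  [0, 0.68, 0, -1.3, 0],
  [0, 0.68, 0, -1.3, 0],
  [0, 0.68, 0, -1.3, 0],
  [0, 0.68, 0, -1.3, 0],
  [0, 0.68, 0, -0.79, 0],
  [0, 0.68, 0, -0.79, 0],
])

```text
time: 57.22
tcp_pos: [0.649, 0.2334, 0.1935]
eef_rot: [3.136, 0.168, -0.008]
ft_force: [-0.9, 0.7, -1.6]
grip_width: -0.004
finger_force: 0.0
```

Call:
servo_tool([
  [0, -0.15, 0, 0, 0],
  [0, -0.3, 0, 0, 0],
  [0, -0.45, 0, 0, 0],
  [0, -0.6, 0, 0, 0],
  [0, -0.75, 0, 0, 0],
  [0, -0.9, 0, 0, 0],
  [0, -1.05, 0, 0, 0],
  [0, -1.2, 0, 0, 0],
  [0, -1.35, 0, 0, 0],
  [0, -1.35, 0, 0, 0],
])

```text
time: 58.48
tcp_pos: [0.5833, 0.2265, 0.1964]
eef_rot: [-3.137, -0.168, -0.0]
ft_force: [-0.4, -0.3, 0.4]
grip_width: 0.003
finger_force: 0.0
```

```bash
python3 rk.py; python3 onsh.py; python3 rim.py
```

```text
rack xy mm [ -3.2 -67.6] z 196.4 hd 6.1 [-0.4 -0.3  0.4]
top 550 [  0.5 -71. ] [77.8 68.9] 89.9 zmax 156.1
-40 130.4; -32 130.9; -24 None; -16 None; -8 153.3; 0 153.6; 8 152.4; 16 149.8; 24 143.8; 32 131.2; 40 128.9; 
scene 535 [ -4.1 -72.7] [61.2 76.9] 0.5 zmax 155.2
-40 129.8; -32 132.8; -24 141.5; -16 149.0; -8 151.8; 0 152.5; 8 152.2; 16 149.2; 24 143.1; 32 129.5; 40 128.3; 
top 302 [ -3.  -69.8] [61.3 45.8] 1.4
scene 318 [ -3.9 -74.6] [50.1 60.5] 90.0
```

Call:
servo_tool([
  [0, 0, 0, -0.6, 0],
  [40, 0, 0, -1.1, 0],
  [85, -0.3, 1, -1.1, 0],
  [85, -0.6, 2.2, -1.1, 0],
  [85, -0.9, 3.4, -1.1, 0],
  [85, -1.2, 4.6, -1.1, 0],
  [85, -1.5, 5.8, -1.1, 0],
  [85, -1.6, 6.6, -1.1, 0],
  [85, -1.6, 6.6, -1.1, 0],
])

```text
time: 59.8
tcp_pos: [0.5393, -0.1127, 0.2513]
eef_rot: [3.137, 0.161, 0.0]
ft_force: [0.7, 0.8, 0.1]
grip_width: 0.995
finger_force: 0.0
```

```bash
python3 look.py|grep -E "sat (2|3)|z98 0.03"; python3 onsh.py|grep -v ";"; python3 -c "
from h import *
plan([(.464,-.2081,.11,22.9),(.464,-.2081,.006,22.9),(.464,-.2081,.25,22.9),(*rackw(-150,63.9),.25,6.1),(*rackw(-3,63.9),.25,6.1),(*rackw(-3,63.9),.136,6.1)])"
```

```text
scene [188. 145.] 149 [ 272.7 -530.9] [  4.7 144.6] 89.4 z98 0.059 sat 29.0
scene [182. 176.] 452 [ 401.7 -492.1] [ 91.6 166.3] 84.9 z98 0.059 sat 36.0
scene [253. 198.] 433 [ 404.4 -245.9] [199.3  72.3] 32.5 z98 0.032 sat 29.0
scene [210. 208.] 303 [ 484.2 -365.7] [65.4 77.3] 19.0 z98 0.033 sat 109.0
scene [235. 290.] 573 [ 737.2 -199.2] [89.3 86.6] 19.0 z98 0.042 sat 29.0
top [419. 203.] 128 [ 521.2 -517.2] [58.5 26.3] 19.1 z98 0.059 sat 29.0
top [363. 215.] 414 [ 484.1 -364.5] [59.8 78.3] 17.7 z98 0.034 sat 190.0
top [303. 227.] 426 [ 452.  -213.1] [77.4 60.2] 23.1 z98 0.034 sat 36.0
top [348. 313.] 222 [ 223.5 -331.6] [52.2 61.3] 5.3 z98 0.035 sat 132.0
top 817 [ -2.6 -70.7] [62.6 82.4] 0.2 zmax 156.7
scene 556 [ -4.  -72.1] [61.  80.5] 0.3 zmax 155.4
from [ 0.5396 -0.1092  0.2513  6.1948]
[ 0.464  -0.2081  0.11   22.9   ] -> [-1.717  1.804  2.825 -1.671]
[ 4.640e-01 -2.081e-01  6.000e-03  2.290e+01] -> [ 0.    0.    2.08 -0.  ]
[ 0.464  -0.2081  0.25   22.9   ] -> [ 0.    0.   -4.88 -0.  ]
[0.46820142 0.06655903 0.25       6.1       ] -> [ 2.215 -5.028 -0.     1.68 ]
[0.4525806  0.21272671 0.25       6.1       ] -> [-0.   -2.94 -0.   -0.  ]
[0.4525806  0.21272671 0.136      6.1       ] -> [ 0.    0.    2.28 -0.  ]
```

Call:
servo_tool([
  [85, -0.6, 0.6, 0.8, -0.8],
  [85, -1.2, 1.2, 1.6, -1.67],
  [85, -1.72, 1.8, 2.4, -1.67],
  [85, -1.72, 1.8, 2.8, -1.67],
  [85, -1.72, 1.8, 3.6, -1.67],
  [85, -1.72, 1.8, 4.4, -1.67],
  [85, -1.72, 1.8, 4.8, -1.67],
  [85, -1.72, 1.8, 4.9, -1.67],
  [85, -1.72, 1.8, 4.9, -1.67],
  [85, -1.72, 1.8, 4.9, -1.67],
])

```text
time: 61.25
tcp_pos: [0.4647, -0.2091, 0.0078]
eef_rot: [3.077, 0.622, 0.003]
ft_force: [0.0, -0.3, 0.4]
grip_width: 0.997
finger_force: 0.0
```

Call:
servo_tool([
  [50, 0, 0, 0, 0],
  [50, 0, 0, 0, 0],
  [50, 0, 0, 0, 0],
  [50, 0, 0, 0, 0],
  [50, 0, 0, -0.3, 0],
  [50, 0, 0, -1.2, 0],
  [50, 0, 0, -2.4, 0],
  [50, 0, 0, -3.6, 0],
  [50, 0, 0, -4.9, 0],
  [50, 0, 0, -4.9, 0],
], newtons=20)

```text
time: 62.5
tcp_pos: [0.4659, -0.2102, 0.2588]
eef_rot: [3.071, 0.62, 0.014]
ft_force: [0.2, -0.1, -2.1]
grip_width: 0.693
finger_force: 23.6
```

Call:
servo_tool([
  [50, 0.6, -1.0, 0, 0.6],
  [50, 1.2, -2.2, 0, 1.2],
  [50, 1.7, -3.4, 0, 1.68],
  [50, 2.2, -4.6, 0, 1.68],
  [50, 2.22, -5.03, 0, 1.68],
  [50, 2.22, -5.03, 0, 1.68],
  [50, 2.22, -5.03, 0, 1.68],
])

```text
time: 63.38
tcp_pos: [0.4678, 0.0657, 0.2503]
eef_rot: [3.137, 0.165, -0.002]
ft_force: [0.3, 0.1, -0.2]
grip_width: 0.7
finger_force: 23.5
```

```bash
python3 rk.py; python3 sec.py|head -24;python3 -c "
from h import *
plan([(*rackw(-3,63.9),.25,6.1),(*rackw(-3,63.9),.136,6.1)])"
```

```text
rack xy mm [-150.9   64.4] z 250.3 hd 6.0 [ 0.3  0.1 -0.2]
[0.4678 0.0657 0.2503 6.0191] [ 0.3  0.1 -0.2] 23.540826737880707
  68 ...................|...s...............
  64 ...................|...................
  60 ...................|...................
  56 ...................|...................
  52 ...................|...................
  48 ...................|...................
  44 ...................|...................
  40 ...................|...................
  36 ...................|...................
  32 ...................|...................
  28 ........t..........|...................
  24 ......ttt..........|....s*s............
  20 ......ttt..........|...ss*s............
  16 .........t.........|...................
  12 .........t.........|...................
   8 .........**s.......|...................
   4 ..........***......|...................
   0 ...........****ts.sss..................
  -4 ...........s*****sss...................
  -8 ..............ss*s.|...................
 -12 ...................|...................
 -16 ...................|...................
 -20 ...................|...................
from [0.4682 0.0651 0.2507 5.9353]
[0.4525806  0.21272671 0.25       6.1       ] -> [-0.005 -2.969  0.015 -0.016]
[0.4525806  0.21272671 0.136      6.1       ] -> [ 0.    0.    2.28 -0.  ]
```

Call:
servo_tool([
  [50, 0, -1, 0, 0],
  [50, 0, -2, 0, 0],
  [50, 0, -2.97, 0, 0],
  [50, 0, -2.97, 0, 0],
  [50, 0, -2.97, 0.8, 0],
  [50, 0, -2.97, 1.6, 0],
  [50, 0, -2.97, 2.1, 0],
  [50, 0, -2.97, 2.3, 0],
  [50, 0, -2.97, 2.3, 0],
])

```text
time: 64.6
tcp_pos: [0.4529, 0.2128, 0.1361]
eef_rot: [3.137, 0.163, -0.001]
ft_force: [0.4, -0.3, -0.6]
grip_width: 0.696
finger_force: 23.5
```

```bash
python3 rk.py
```

```text
rack xy mm [-3.  63.6] z 136.1 hd 5.9 [ 0.4 -0.3 -0.6]
```

Call:
servo_tool([
  [50, -0.3, 0, 0, 0],
  [50, -0.62, 0, 0, 0],
  [50, -0.62, 0, -0.2, 0],
  [50, -0.62, 0, -0.36, 0],
  [50, -0.61, 0, -0.53, 0],
  [50, -0.66, 0, -0.68, 0],
  [50, -0.71, 0, -0.82, 0],
  [50, -0.8, 0, -0.94, 0],
  [50, -0.89, 0, -1.06, 0],
  [50, -0.89, 0, -1.06, 0],
])

```text
time: 65.85
tcp_pos: [0.4085, 0.2091, 0.1904]
eef_rot: [-3.137, -0.165, -0.002]
ft_force: [1.3, -1.2, -2.0]
grip_width: 0.698
finger_force: 23.5
```

Call:
servo_tool([
  [50, -0.1, 0, -0.08, 0],
  [50, -0.2, 0, -0.14, 0],
  [50, -0.31, 0, -0.18, 0],
  [50, -0.42, 0, -0.21, 0],
  [50, -0.53, 0, -0.22, 0],
  [50, -0.6, 0, -0.22, 0],
  [50, -0.6, 0, -0.22, 0],
])

```text
time: 66.72
tcp_pos: [0.3797, 0.2061, 0.2024]
eef_rot: [-3.137, -0.165, -0.008]
ft_force: [5.5, 1.0, 0.5]
grip_width: 0.702
finger_force: 22.0
```

```bash
python3 rk.py; python3 sec.py|head -28
```

```text
rack xy mm [ -1.8 137. ] z 202.4 hd 6.0 [5.5 1.  0.5]
[0.3797 0.2061 0.2024 6.0288] [5.5 1.  0.5] 22.03804390403093
  68 ...................|...s...............
  64 ...................|...................
  60 ...................|...................
  56 ...................|...................
  52 ...................|...................
  48 ...................|...................
  44 ...................|..ss...............
  40 ...................|..s.s..............
  36 ...................|..s**s.............
  32 ...................|..s***.............
  28 ...................|...ss**............
  24 ...................|.....s**...........
  20 ...................|......**...........
  16 ...................|......s*s..........
  12 ...................|.......*s..........
   8 ...................|.......*s..........
   4 ...................|.......ss..........
   0 ...................|.......ss..........
  -4 ...................|.......s...........
  -8 ...................|......ss...........
 -12 .............tt....|...................
 -16 .............tt....|...................
 -20 ..............ttt..|...................
 -24 ..............tt...|...................
 -28 ...................|...................
 -32 ...................|...................
 -36 ...................|...................
```

Call:
servo_tool([
  [50, -0.1, 0, 0, 0],
  [50, -0.2, 0, 0, 0],
  [50, -0.25, 0, 0, 0],
  [50, -0.25, 0, 0, 0],
])

```text
time: 67.32
tcp_pos: [0.3669, 0.2048, 0.202]
eef_rot: [-3.137, -0.165, -0.005]
ft_force: [5.1, 0.1, 1.3]
grip_width: 0.693
finger_force: 21.6
```

```bash
python3 rk.py; python3 sec.py|head -26|tail -20
```

```text
rack xy mm [ -1.8 149.9] z 202.0 hd 6.0 [5.1 0.1 1.3]
  48 ...................|.ss................
  44 ...................|.ss................
  40 ...................|.ss**t.............
  36 ...................|..s***t............
  32 ...................|...ss***...........
  28 ...................|.....s**s..........
  24 ...................|.......**..........
  20 ...................|.......s*..........
  16 ...................|........**.........
  12 ...................|........s*.........
   8 ...................|........s*.........
   4 ...................|........ss.........
   0 ...................|........ss.........
  -4 ...................|........ss.........
  -8 ...................|........s..........
 -12 ...................|........s..........
 -16 ...................|...................
 -20 ...................|...................
 -24 ...................|...................
 -28 ...................|...................
```

Call:
servo_tool([
  [50, 0.3, 0, 0, 0],
  [50, 0.8, 0, -0.3, 0],
  [50, 1.4, 0, -0.9, 0],
  [50, 1.6, 0, -1.4, 0],
  [50, 1.6, 0, -1.4, -1],
  [50, 1.6, 0, -1.4, -2],
  [50, 1.6, 0, -1.4, -3],
  [50, 1.6, 0, -1.4, -4],
  [50, 1.6, 0, -1.4, -5],
  [50, 1.6, 0, -1.4, -6],
])

```text
time: 68.68
tcp_pos: [0.444, 0.213, 0.2691]
eef_rot: [-2.627, -1.718, 0.008]
ft_force: [0.1, 0.3, -0.7]
grip_width: 0.693
finger_force: 23.0
```

Call:
servo_tool([
  [50, 0, 0, 0, -1],
  [50, 0, 0, 0, -2],
  [50, 0, 0, 0, -3],
  [50, 0, 0, 0, -4],
  [50, 0, 0, 0, -5],
  [50, 0, 0, 0, -6],
  [50, 0, 0, 0, -7],
  [50, 0, 0, 0, -8],
  [50, 0, 0, 0, -9],
  [50, 0, 0, 0, -9],
])

```text
time: 69.92
tcp_pos: [0.4445, 0.213, 0.2693]
eef_rot: [-0.654, -3.069, 0.002]
ft_force: [0.2, 0.7, -0.7]
grip_width: 0.694
finger_force: 23.0
```

Call:
servo_tool([
  [50, 0, 0, 0, -1],
  [50, 0, 0, 0, -2],
  [50, 0, 0, 0, -3],
  [50, 0, 0, 0, -3],
  [50, 0, 0, 0, -3],
])

```text
time: 70.55
tcp_pos: [0.4453, 0.213, 0.27]
eef_rot: [0.159, -3.136, 0.0]
ft_force: [-0.4, -0.1, -0.9]
grip_width: 0.697
finger_force: 23.0
```

```bash
python3 rk.py; python3 sec.py|head -30; python3 -c "
from h import *
plan([(*rackw(-2,97),.25,186.1),(*rackw(-2,97),.16,186.1)])"
```

```text
rack xy mm [-1.9 71.1] z 270.0 hd -174.2 [-0.4 -0.1 -0.9]
[   0.4453    0.213     0.27   -174.1792] [-0.4 -0.1 -0.9] 22.95509551084251
  68 ...............s...|...................
  64 ...................|...................
  60 ...................|...................
  56 ...................|...................
  52 ...................|...................
  48 ...................|.s.................
  44 ...................|.ss................
  40 ...................|.ssttt.............
  36 ...................|.sst*tt............
  32 ...................|.....ttt...........
  28 ...................|......ttt..........
  24 ...................|.......tt..........
  20 ...................|........tt.........
  16 ...................|........tt.........
  12 ...................|.........t.........
   8 ...................|...................
   4 ...................|.........t.........
   0 ...................|........s..........
  -4 ...................|.......ss..........
  -8 ...................|.......ss..........
 -12 ...................|......sss..........
 -16 ...................|.....sss...........
 -20 ...................|..sssss............
 -24 ...................|.sssss.............
 -28 ...................|..ss...............
 -32 ...................|..ss...............
 -36 ...................|...................
 -40 ...................|...................
from [   0.4455    0.213     0.2702 -174.0997]
[  0.41956175   0.21020371   0.25       186.1       ] -> [ 0.522 -0.003  0.404 -0.02 ]
[4.19561748e-01 2.10203709e-01 1.60000000e-01 1.86100000e+02] -> [-0.   0.   1.8 -0. ]
```

Call:
servo_tool([
  [50, 0.3, 0, 0.5, 0],
  [50, 0.46, 0, 1.2, 0],
  [50, 0.46, 0, 1.8, 0],
  [50, 0.46, 0, 2.15, 0],
  [50, 0.52, 0, 2.24, 0],
  [50, 0.58, 0, 2.26, 0],
  [50, 0.58, 0, 2.26, 0],
])

```text
time: 71.53
tcp_pos: [0.4175, 0.2102, 0.1586]
eef_rot: [-0.165, 3.135, 0.001]
ft_force: [0.4, -0.6, -1.4]
grip_width: 0.693
finger_force: 22.9
```

```bash
python3 rk.py; python3 sec.py|head -29|tail -24
```

```text
rack xy mm [-1.8 99.1] z 158.6 hd -174.0 [ 0.4 -0.6 -1.4]
  52 ...................|...................
  48 ...................|...................
  44 ...................|.s*................
  40 ...................|.s..tt.............
  36 ...................|..stttt............
  32 ...................|.....ttt...........
  28 ...................|......ttt....tt....
  24 ...................|.......tttttttt....
  20 ...................|........tttttt.....
  16 ...................|........tttttt.....
  12 ...................|...................
   8 ...................|...................
   4 ...................|...................
   0 ...................|........s..........
  -4 ...................|.......ss..........
  -8 ...................|.......ss..........
 -12 ...................|.......ss..........
 -16 ...................|.....sss...........
 -20 ...................|..sssss............
 -24 ...................|..ssss.............
 -28 .tt..........t.....|..s................
 -32 t***************sssssss................
 -36 t**************sssssssss.....t.........
 -40 .sst.s...tttssss...|ssss...............
```

Call:
servo_tool([
  [50, 0.03, 0, 0.04, 0],
  [50, 0.03, 0, 0.05, 0],
  [85, 0.03, 0, 0.05, 0],
  [85, 0.03, 0, 0.05, 0],
  [85, 0.03, 0, 0.05, 0],
  [85, 0.03, 0, 0.05, 0],
  [85, 0.03, 0, 0.05, 0],
  [85, 0.03, 0, 0.05, 0],
])

```text
time: 72.62
tcp_pos: [0.4154, 0.2098, 0.1548]
eef_rot: [0.165, -3.137, 0.0]
ft_force: [1.0, 0.8, 0.6]
grip_width: 0.999
finger_force: 0.0
```

```bash
python3 rk.py; python3 sec.py|head -29|tail -24
```

```text
rack xy mm [ -1.9 101.2] z 154.8 hd -174.0 [1.  0.8 0.6]
  52 ...................|...................
  48 ...................|sst................
  44 ...................|.s..t..............
  40 ...................|.s..tt.............
  36 ...................|....ttt......t.....
  32 ...................|.....ttt.....tt....
  28 ...................|......tttttttt.....
  24 ...................|.......ttttttt.....
  20 ...................|........tt.........
  16 ...................|........t..........
  12 ...................|...................
   8 ...................|...................
   4 ...................|.......s...........
   0 ...................|........s..........
  -4 ...................|.......ss..........
  -8 ...................|......sss..........
 -12 ...................|.....sss...........
 -16 ...................|...sssss...........
 -20 ...................|.ssssss............
 -24 ...................|.ssss..............
 -28 t******t***t***ss.sssss................
 -32 ***************ssssssss................
 -36 .t*t*..*tt.*ttss..sss.s................
 -40 ...................|...................
```

Call:
servo_tool([
  [85, 0, 0, -0.6, 0],
  [85, 0, 0, -1.35, 0],
  [20, 0.4, 0, -1.35, 0],
  [0, 0.7, 0, -1.35, 0],
  [0, 0.7, 0, -1.35, 0],
  [0, 0.7, 0, -1.35, 0],
  [0, 0.7, 0, -1.35, 0],
  [0, 0.7, 0, -0.82, 0],
  [0, 0.7, 0, -0.82, 0],
])

```text
time: 73.85
tcp_pos: [0.3795, 0.2057, 0.1936]
eef_rot: [0.165, -3.133, 0.002]
ft_force: [-0.3, -0.1, -0.2]
grip_width: 0.004
finger_force: 0.0
```

Call:
servo_tool([
  [0, -0.15, 0, 0, 0],
  [0, -0.3, 0, 0, 0],
  [0, -0.45, 0, 0, 0],
  [0, -0.6, 0, 0, 0],
  [0, -0.75, 0, 0, 0],
  [0, -0.9, 0, 0, 0],
  [0, -1.05, 0, 0, 0],
  [0, -1.2, 0, 0, 0],
  [0, -1.35, 0, 0, 0],
  [0, -1.35, 0, 0, 0],
])

```text
time: 75.1
tcp_pos: [0.4481, 0.2132, 0.1958]
eef_rot: [0.165, -3.137, 0.0]
ft_force: [0.0, 0.2, 0.0]
grip_width: -0.001
finger_force: 0.0
```

Call:
servo_tool([
  [0, 0, 0, -0.6, 0],
  [40, 0, 0, -1.2, 0],
  [60, 0.3, -1, -1.2, 0],
  [85, 0.3, -2.2, -1.2, 0],
  [85, 0.3, -3.4, -1.2, 0],
  [85, 0.3, -4.6, -1.2, 0],
  [85, 0.3, -5.4, -1.2, 0],
  [85, 0.3, -5.4, -1.2, 0],
  [85, 0.3, -5.4, -1.2, 0],
])

```text
time: 76.22
tcp_pos: [0.461, -0.0564, 0.2557]
eef_rot: [0.165, -3.137, -0.001]
ft_force: [0.4, -0.8, -0.6]
grip_width: 0.999
finger_force: 0.0
```

```bash
python3 onsh.py; python3 sh.py 2>/dev/null|head -1; python3 - <<'E'
from h import *
a,_=robot.read_camera("top");b,d=robot.read_camera("scene")
cv2.imwrite("pics/v9.png",np.hstack([cv2.resize(a,(400,300)),cv2.resize(b,(400,300))]))
E
```

```text
top 795 [  1.2 -71.4] [70.7 76.2] 0.4 zmax 156.9
-40 130.4; -32 131.0; -24 143.2; -16 149.4; -8 153.4; 0 153.5; 8 153.5; 16 149.9; 24 142.6; 32 132.1; 40 129.1; 
top 832 [-2.4 71.4] [80.9 62.7] 89.0 zmax 156.6
-40 129.0; -32 130.6; -24 142.5; -16 149.1; -8 152.6; 0 154.0; 8 153.7; 16 150.0; 24 144.2; 32 134.2; 40 129.0; 
scene 445 [-2.9 73.8] [72.8 61. ] 89.2 zmax 155.9
-40 None; -32 134.6; -24 143.9; -16 148.8; -8 152.7; 0 153.2; 8 152.4; 16 148.2; 24 141.3; 32 128.1; 40 128.5; 
scene 558 [ -2.3 -73.2] [78.2 63.8] 89.4 zmax 155.1
-40 129.2; -32 132.7; -24 140.8; -16 148.7; -8 151.8; 0 153.3; 8 152.9; 16 149.3; 24 144.7; 32 130.4; 40 128.9; 
[ 4.61100e-01 -5.58000e-02  2.55800e-01 -1.73882e+02]
```

View pics/v9.png

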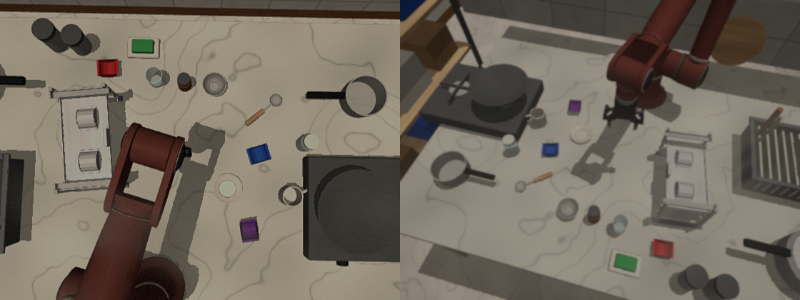

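```bash
python3 - <<'E'
from h import *
a=np.radians(6.1);u=np.array([-np.sin(a),np.cos(a)]);v=np.array([-np.cos(a),-np.sin(a)]);H=np.array([.5158,.2225])
for n in("scene","top"):
    W=cloud(n); Q=zcam(W,(.3,.75,.05,.4),.118,.172); r=(Q[:,:2]-H)@np.stack([u,v],1); g=abs(r[:,1])<.135
    t=g&(Q[:,2]>.145)&(r[:,0]<-.05)&(abs(r[:,1])<.05); f=g&(Q[:,2]<.135)
    print(n,"tab",np.round(np.percentile(r[t]*1000,[3,97],axis=0),1).tolist(),"floor x",np.round(np.percentile(r[f,0]*1000,[.5,99.5]),1),"z",np.median(Q[f,2]))
    J=zcam(W,(.68,.8,-.14,-.04),.07,.12); print(" jar",rect(J),J[:,2].max())
E
```

```text
scene tab [[-73.0, -30.6], [-62.9, 26.7]] floor x [-72.9  86.3] z 0.12375152632979719
 jar (array([741.7, -91. ]), array([46.2, 43.8]), 15.0) 0.09364107458605764
top tab [[-72.5, -27.4], [-62.7, 29.3]] floor x [-72.2  87.3] z 0.12443856660829944
 jar (array([739.1, -89.6]), array([44.8, 44.5]), 45.3) 0.09662859347522001
```

The last check shows the sheet unmoved against the stops, the jar upright and both moulds flat, so I'm handing in.

```bash
python3 -c "
from rig import robot
print(robot.hand_in())"
```

```text
the job is handed in; nothing more can be done
None
```

The job is handed in, though no verdict came back: the jar stands upright on the counter, the sheet is home against the stops on the middle rails, and both moulds I could find (no third was in view) stand mouth down on it after one slipped from the grip onto the sheet twice, at about 76 s of the 210 s allowed.

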